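# Load and close the slide incubation box on the shaker

## Task

Take the lid off the incubation box on the shaker and set it right side up on the black mat; then lay every slide mailer from the bench inside the box, on its floor and not stacked, and only then put the lid back so that it sits fully down on the box. Finish with the closed box pushed fully home against both stops of the shaker, square to them, and leave the bottle and tip box where they are.

Things in the scene. Friction and masses are not known exactly. Their poses are not given: they have to be found in the camera images.
- chamber: Grey plastic incubation box, open-topped, loose on the shaker platform: outside 162 (x) x 202 (y) x 48 mm high, walls and floor 6 mm, inside 150 x 190 x 42 mm; 0.35 kg. Origin: centre of its underside, z up. +x side belongs at the far stop, +y side at the left stop. Slides when pushed (under 15 N).
- lid_knob (a point): Loose white lid, 0.2 kg: plate 158 (x) x 198 (y) x 5 mm; under it a 10 mm stepped plug (142 x 182, lower half 134 x 174 mm) that fits loosely inside the box. Black bar knob on top: 44 (x) x 22 (y) x 34 mm tall. Point: on the knob's axis, 15 mm below its top, 34 mm above the plug's bottom; lid seated: central over the box, axes parallel, 72 mm above its underside.
- mat_top (a point): Black rubber mat, fixed flat on the bench, 200 (x) x 240 (y) x 4 mm. Point: centre of its top face; z up.
- stop_corner (a point): Shaker: fixed low machine 250 (x) x 310 (y) mm, dark rubber platform top 40 mm above the bench, with two bare metal stop rails 20 mm tall along its far (+x) and left (+y) edges. Point: inside corner of the stops' faces at platform height; the faces are its planes x = 0 and y = 0. A box fully home has its origin at x = -81, y = -101 mm here, axes parallel.
- mailer0_c (a point): White plastic slide mailer (closed case for microscope slides), loose, lying on the bench: 82 mm long (x) by 30 mm wide (y) by 26 mm high (z), 60 g. Point: its centre. Between two and four mailers are present; all are alike.
- mailer1_c (a point): White plastic slide mailer (closed case for microscope slides), loose, lying on the bench: 82 mm long (x) by 30 mm wide (y) by 26 mm high (z), 60 g. Point: its centre. Between two and four mailers are present; all are alike.
- mailer2_c (a point): White plastic slide mailer (closed case for microscope slides), loose, lying on the bench: 82 mm long (x) by 30 mm wide (y) by 26 mm high (z), 60 g. Point: its centre. Between two and four mailers are present; all are alike.
- mailer3_c (a point): White plastic slide mailer (closed case for microscope slides), loose, lying on the bench: 82 mm long (x) by 30 mm wide (y) by 26 mm high (z), 60 g. Point: its centre. Between two and four mailers are present; all are alike.
- reagent: Bystander: closed bottle, 72 mm across, 150 mm tall. Origin: centre of its underside.
- tipbox: Bystander: blue pipette-tip box with clear top, 122 x 87 x 68 mm. Origin: centre of its underside.
Things that resemble listed ones, but are neither listed nor needed, are in the scene too. Leave any yellow look-alike of the part that bears mailer1_c alone. Leave any yellow look-alike of the part that bears mailer2_c alone.

How it is judged:
On the way, in this order (a step that is already met when the one before it is completed fails the run):
1. the lid lies right side up on the mat, released (x of lid_knob in the frame of mat_top between -0.06 and 0.06 m and y of lid_knob in the frame of mat_top between -0.06 and 0.06 m and z of lid_knob in the frame of mat_top between 0.029 and 0.039 m and angle between lid_knob's own z axis and vertical below 0.08 rad and contact force between the fingers and lid below 0.1 N), for 0.3 s.
2. every mailer lies in the box, on its floor (x of mailer0_c in the frame of chamber between -0.076 and 0.076 m and y of mailer0_c in the frame of chamber between -0.096 and 0.096 m and z of mailer0_c in the frame of chamber between 0.01 and 0.028 m and x of mailer1_c in the frame of chamber between -0.076 and 0.076 m and y of mailer1_c in the frame of chamber between -0.096 and 0.096 m and z of mailer1_c in the frame of chamber between 0.01 and 0.028 m and x of mailer2_c in the frame of chamber between -0.076 and 0.076 m and y of mailer2_c in the frame of chamber between -0.096 and 0.096 m and z of mailer2_c in the frame of chamber between 0.01 and 0.028 m and x of mailer3_c in the frame of chamber between -0.076 and 0.076 m and y of mailer3_c in the frame of chamber between -0.096 and 0.096 m and z of mailer3_c in the frame of chamber between 0.01 and 0.028 m and contact force between the fingers and mailer0 below 0.1 N and contact force between the fingers and mailer1 below 0.1 N and contact force between the fingers and mailer2 below 0.1 N and contact force between the fingers and mailer3 below 0.1 N), for 0.2 s.
3. the lid sits fully down on the loaded box (x of lid_knob in the frame of chamber between -0.01 and 0.01 m and y of lid_knob in the frame of chamber between -0.01 and 0.01 m and z of lid_knob in the frame of chamber between 0.069 and 0.075 m and angle between the z axis of lid_knob and the z axis of chamber, either way round below 0.04 rad and x of mailer0_c in the frame of chamber between -0.076 and 0.076 m and y of mailer0_c in the frame of chamber between -0.096 and 0.096 m and z of mailer0_c in the frame of chamber between 0.01 and 0.028 m and x of mailer1_c in the frame of chamber between -0.076 and 0.076 m and y of mailer1_c in the frame of chamber between -0.096 and 0.096 m and z of mailer1_c in the frame of chamber between 0.01 and 0.028 m and x of mailer2_c in the frame of chamber between -0.076 and 0.076 m and y of mailer2_c in the frame of chamber between -0.096 and 0.096 m and z of mailer2_c in the frame of chamber between 0.01 and 0.028 m and x of mailer3_c in the frame of chamber between -0.076 and 0.076 m and y of mailer3_c in the frame of chamber between -0.096 and 0.096 m and z of mailer3_c in the frame of chamber between 0.01 and 0.028 m), for 0.2 s.
At the end, for the whole second after the job is handed in: Every mailer present lies unstacked on the box's floor; the lid is seated (knob central to 10 mm, seated height to 3 mm, level to 0.04 rad); the box stands on the platform at rest, its far and left sides within 4 mm of the stops and square to 0.035 rad (all of step 3 and x of chamber in the frame of stop_corner between -0.085 and -0.077 m and y of chamber in the frame of stop_corner between -0.105 and -0.097 m and z of chamber in the frame of stop_corner between -0.004 and 0.004 m and angle between the x axis of chamber and the x axis of stop_corner, either way round below 0.035 rad and linear speed of each of chamber, lid below 0.01 m/s); the robot touches nothing.
It fails at once if the bottle is moved more than 40 mm or tipped over (distance of reagent from where it was at the start of the episode above 0.04 m or angle between reagent's own z axis and vertical above 0.5 rad).
It fails at once if the tip box is moved more than 40 mm or tipped over (distance of tipbox from where it was at the start of the episode above 0.04 m or angle between tipbox's own z axis and vertical above 0.5 rad).
Of mailer0, mailer1, mailer2, mailer3 only 2 to 4 are there at a start; the rules pass over those that are not, and their reading is None.
At some moment in a run one of mailer0, mailer1, mailer2, mailer3, chamber may be knocked a few centimetres aside while the robot is not near it.
Once in a run the grip may slacken for a moment while it holds something.
It also fails if it takes over 210 s, if anything falls off the work surface, if the arm or the gripper's body presses on something with over 40 N, if the wrist force passes 120 N, or if a joint passes its speed limit or range.

## Robot

A 6-joint arm with a two-finger parallel gripper is mounted at the origin on the work surface. World frame = base frame: x ahead of the robot, y to its left, z up, the work surface at z = 0. Lengths are in m, angles in rad, forces in N, time in s.
With the tool pointing down it reaches from about 0.425 to 0.95 m from the base axis. Payload 3.5 kg.
Tool frame: the origin (TCP) lies at the very end of the fingers, on their centre line; the grasp point (between the pads) lies 19 mm behind it; z points along the fingers, y is the direction in which the jaws open and shut (so a half turn about z gives the same grasp; the last joint's range is limited). The gripper opens to 85 mm and grips with 20 to 120 N. Pads are 22 mm wide; open, the fingers measure 114 mm over their backs; the gripper's body (76 mm by 85 mm) begins 54 mm behind the grasp point. The pads swing forward as they close: fully open they stand 13 mm farther back than shut.
Start: joints at [-1.425, 0.286, 1.577, -0, 1.279, -0.15], TCP at [0.197, -0.646, 0.197] pointing down, gripper open.
Joint ranges: [-2.77, 2.77], [-0.9, 2.22], [0.21, 2.48], [-1.53, 4.67], [0.24, 2.81], [-2.84, 2.84]. Speed limits (rad/s): [2.79, 2.79, 3.14, 3.14, 3.14, 3.14].

## Interface

Orientations are given as a unit quaternion [x, y, z, w].
In Python, from plant import get_state, read_camera, get_calibration, ticket, search_frame, cut_out, pinpoint gives the robot as it stands.
- The arm moves only by the tool move_arm, never from a script. Its argument "plan" is a list that holds one entry, the list of rows, each a list of 7 numbers: the turn, a rotation vector about the tool's x, y, z in degrees, then the shift along the tool's x, y, z in m, then the finger opening in m, from 0 to 0.0854. In form: [[[ax, ay, az, x, y, z, hand], ...]]. A call has exactly 5 rows; each row is the pose to reach, as a shift and turn from the pose measured when the call began, along the tool's axes at that moment; what a row does not reach only later rows make up. A row lasts 1/8 s, in which the tool goes at most 62.5 mm and 10.7 degrees, less where a joint would pass 70% of its speed; a pose out of reach is approached as far as the arm can. A call with a gripper value outside its range is refused whole. The fingers move at their own pace and stop on an object; "force" is the grip in N (left out, the last holds). Time passes only in rows, so rows that repeat a pose let the fingers close, or fill a call up. It gives the time, the measured TCP pose, the force and the opening at its end, in the units of the state.
- get_state(): the state, without advancing time (a new reading comes with each control period).
- read_camera(name): name is "scene" or "top"; returns the picture (400x640x3 uint8, red, green, blue); there is no depth.
- get_calibration(name): a dict with "mtx" (3x3 intrinsics, pixels), "dist_coeffs" ([k1, k2, p1, p2, k3] as OpenCV has them; the pictures are not rectified), "extrinsics" (4x4, takes a point from camera to world coordinates). Camera axes: x right, y up, looking along -z (the intrinsics and any distortion apply to the point x, -y, -z); pixel columns grow to the right and rows downward; lengths in m; the calibration is good to about 2 mm. A picture is of the moment at which its call begins. get_calibration takes no time and is no camera call.
- ticket.sign_off(): hands the job in, once; it reports no verdict.
Trained networks look in the newest picture that a camera, given by its name, has taken for a name from the list of things; names that differ only in an ending like _2 or _b are one class to them, and where a whole thing is asked for, a point or a joint stands for the part that bears it (a point fixed in the world has none). Each returns a list of dicts, best first, with "p" (0 to 1); they miss things now and then, are a little off and sometimes report something else, mostly with a low value. They report only what shows in the picture. A call takes as long as a camera call. They do not tell look-alikes from the thing itself.
- search_frame(camera, query): "centre" ([column, row] in pixels, amid what is visible of it).
- cut_out(camera, query): "pixels" (400x640 bool, what is visible of it) and "centre" ([column, row] in pixels, amid what is visible of it).
- pinpoint(camera, query): "centre" ([column, row] in pixels: a listed point, or the origin of a listed thing).
The state is a dict: "time": time; "qpos": joint angles; "dq": joint speeds; "joint_efforts": joint torques, N m; "eef_pos": TCP position; "tcp_rot": TCP orientation; "contact_force": force on the tool from outside, world axes, zero at the start; "wrist_torque": the same for the moment, N m; "opening": opening from 0.0 (shut) to 1.0 (fully open).
Only numpy, scipy, OpenCV 4.12 (cv2) and the standard library are available. Lean on these libraries where they do the work, as an engineer would, in place of code of your own. Each camera call takes 0.05 s, during which the arm holds its last target.

## Working session

There is one attempt and no reset: what is moved stays moved. The work goes in short steps, Python scripts to look and compute and a tool call to move; the robot and the scene stay as the last step left them, time stands still between calls to the robot, and variables do not carry over. Pictures are saved under pics/ and viewed, and the job is handed in when it is done.

Besides the shell and the picture viewer there is one more tool, called after "Emit:" by a JSON object that holds its "method" and its "body", one argument or row to a line. move_arm: Moves the arm, as the interface text tells. Its arguments: {"type":"object","properties":{"plan":{"type":"array","items":{"type":"array","items":{"type":"array","items":{"type":"number"}}}},"force":{"type":"number"}},"required":["plan"]}

```bash
ls; mkdir -p pics; python3 - <<'E'
from plant import *
import cv2
for n in ["scene","top"]:
    im=read_camera(n); cv2.imwrite(f"pics/{n}0.png",im[:,:,::-1])
    c=get_calibration(n); print(n,c)
print(get_state())
E
```

```text
pics
scene {'mtx': array([[463.50824645,   0.        , 318.09898465],
       [  0.        , 463.50824645, 203.17550408],
       [  0.        ,   0.        ,   1.        ]]), 'dist_coeffs': array([-0.07210493,  0.        ,  0.        ,  0.        ,  0.        ]), 'extrinsics': array([[ 0.29681314, -0.73696841,  0.6072722 ,  1.37934949],
       [ 0.95481929,  0.238961  , -0.17668552, -0.34711821],
       [-0.01490272,  0.63227779,  0.77459842,  1.20969772],
       [ 0.        ,  0.        ,  0.        ,  1.        ]])}
top {'mtx': array([[448.5898149 ,   0.        , 320.47729016],
       [  0.        , 448.5898149 , 202.53023061],
       [  0.        ,   0.        ,   1.        ]]), 'dist_coeffs': array([-0.02128718,  0.        ,  0.        ,  0.        ,  0.        ]), 'extrinsics': array([[-0.01533543,  0.99769019, -0.06617484,  0.43245838],
       [-0.99975597, -0.01424742,  0.01688217, -0.07064116],
       [ 0.01590035,  0.06641759,  0.99766522,  1.3294864 ],
       [ 0.        ,  0.        ,  0.        ,  1.        ]])}
{'time': 0.1, 'qpos': array([-1.42499646e+00,  2.87122170e-01,  1.57803939e+00, -9.93684571e-06,
        1.27863319e+00, -1.49991250e-01]), 'dq': array([-4.10800186e-05,  6.43361000e-05, -2.02902406e-03,  2.50697966e-03,
       -1.49287497e-03, -4.33116557e-04]), 'joint_efforts': array([ 1.41500179e-03, -4.07294512e+01, -2.93698132e+01, -1.54775375e-04,
        3.40546903e-03,  9.05888484e-07]), 'eef_pos': array([ 0.19669172, -0.64499613,  0.19605077]), 'tcp_rot': array([ 9.89082561e-01,  1.47358322e-01, -2.44883907e-06, -1.10105124e-03]), 'contact_force': array([ 0.0062204 ,  0.09524053, -0.80759065]), 'wrist_torque': array([ 0.00234338, -0.07018628, -0.02702839]), 'opening': 0.997750623743264}
```

View pics/scene0.png

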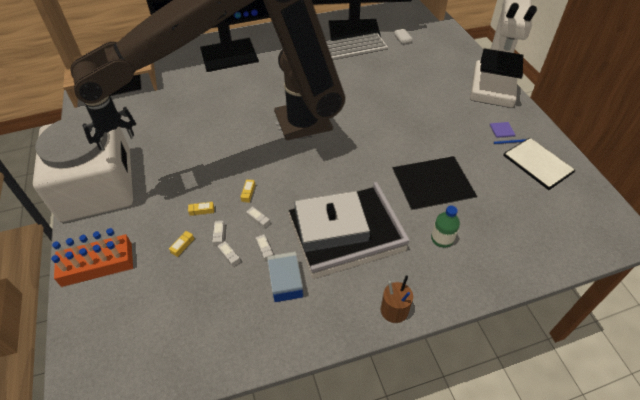

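View pics/top0.png

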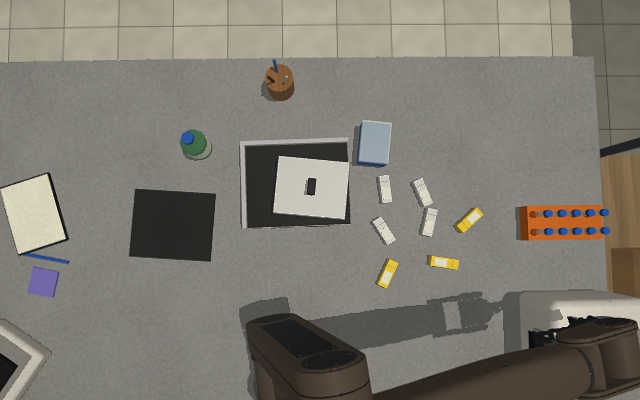

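```bash
cat > h.py <<'E'
import numpy as np, cv2
from plant import *
from scipy.optimize import minimize
from scipy.spatial.transform import Rotation as R
CAL={n:get_calibration(n) for n in ["scene","top"]}
def proj(n,P):
    c=CAL[n];E=np.linalg.inv(c["extrinsics"]);P=np.atleast_2d(P)
    p=P@E[:3,:3].T+E[:3,3]; p=p*[1,-1,-1]
    return cv2.projectPoints(p,np.zeros(3),np.zeros(3),c["mtx"],c["dist_coeffs"])[0][:,0]
def ray(n,uv,z):
    c=CAL[n];E=c["extrinsics"]
    u=cv2.undistortPoints(np.array([[uv]],float),c["mtx"],c["dist_coeffs"])[0,0]
    d=E[:3,:3]@np.array([u[0],-u[1],-1]);o=E[:3,3]
    return o+d*(z-o[2])/d[2]
def corners(pose,dims,zc):
    x,y,a=pose;s=np.array([[i,j,k] for i in(-1,1) for j in(-1,1) for k in(-1,1)])*np.array(dims)/2
    return s@R.from_euler('z',a).as_matrix().T+[x,y,zc]
def hullmask(n,P,S=4):
    uv=proj(n,P);h=cv2.convexHull(uv.astype(np.float32))[:,0]
    lo=np.floor(uv.min(0)).astype(int)-12;hi=np.ceil(uv.max(0)).astype(int)+12
    return h,lo,hi
def fitbox(masks,dims,zc,init):
    # masks: {cam: bool}; pose x,y,yaw
    S=4;data={}
    for n,m in masks.items():
        ys,xs=np.nonzero(m);lo=np.array([xs.min(),ys.min()])-10;hi=np.array([xs.max(),ys.max()])+11
        lo=np.maximum(lo,0)
        data[n]=(lo,cv2.resize(m[lo[1]:hi[1],lo[0]:hi[0]].astype(np.float32),None,fx=S,fy=S,interpolation=cv2.INTER_NEAREST))
    def cost(p):
        t=0
        for n,(lo,M) in data.items():
            uv=(proj(n,corners([p[0]/100,p[1]/100,p[2]/5],dims,zc))-lo+.5)*S-.5
            h=cv2.convexHull(uv.astype(np.float32))
            im=np.zeros(M.shape,np.uint8);cv2.fillConvexPoly(im,np.round(h*16).astype(np.int32),1,shift=4)
            t+=np.abs(im-M).sum()/M.sum()
        return t
    best=None
    for da in (0,.35,-.35):
        p0=np.array([init[0]*100,init[1]*100,(init[2]+da)*5])
        r=minimize(cost,p0,method='Nelder-Mead',options=dict(initial_simplex=p0+np.vstack([np.zeros(3),np.diag([.6,.6,.6])]),maxiter=250))
        if best is None or r.fun<best.fun:best=r
    p=best.x
    return np.array([p[0]/100,p[1]/100,p[2]/5]),best.fun
def save(n,name):
    im=read_camera(n);cv2.imwrite(f"pics/{name}.png",im[:,:,::-1]);return im
def mailers(cams=("top","scene"),zc=.013):
    """white mailers on bench"""
    out=[]
    det={}
    ims={n:read_camera(n) for n in cams}
    for n in cams:
        det[n]=[d for d in cut_out(n,"mailer0_c") if d["p"]>.3]
    for d in det["top"]:
        px=ims["top"][d["pixels"]].astype(float).mean(0)
        m={"top":d["pixels"]}
        ys,xs=np.nonzero(d["pixels"])
        c=ray("top",d["centre"],zc)
        r=cv2.minAreaRect(np.stack([xs,ys],1).astype(np.float32));b=cv2.boxPoints(r)
        e=b[1]-b[0] if np.linalg.norm(b[1]-b[0])>np.linalg.norm(b[2]-b[1]) else b[2]-b[1]
        w=ray("top",b[0]+e,zc)-ray("top",b[0],zc);a=np.arctan2(w[1],w[0])
        if "scene" in cams:
            uv=proj("scene",c)[0]
            for e2 in det["scene"]:
                if np.linalg.norm(np.array(e2["centre"])-uv)<8:m["scene"]=e2["pixels"]
        p,f=fitbox(m,[.082,.030,.026],zc,[c[0],c[1],a])
        out.append((p,f,list(m),px,d["p"]))
    return out
E
python3 - <<'E'
from h import *
for p,f,m,px,q in mailers(): print(p.round(4),round(f,3),m,px.round(0),q)
for q in ["chamber","lid_knob","mat_top","stop_corner","reagent","tipbox"]:
  for n in ["top","scene"]:
    print(q,n,[(np.round(d["centre"],1),round(d["p"],2)) for d in pinpoint(n,q)])
E
```

```text
[ 0.5583 -0.2841 -3.0196] 0.366 ['top', 'scene'] [195. 191. 178.] 0.64
chamber top []
chamber scene [(array([327.8, 225. ]), 0.69)]
lid_knob top [(array([310.3, 187.4]), 0.71)]
lid_knob scene [(array([329.4, 208. ]), 0.57)]
mat_top top [(array([169.1, 225.3]), 0.82)]
mat_top scene [(array([431.9, 179.3]), 0.75), (array([440.5, 237.5]), 0.28)]
stop_corner top [(array([243.8, 145.2]), 0.86)]
stop_corner scene [(array([403.3, 238.2]), 0.67)]
reagent top [(array([200.3, 146.4]), 0.57)]
reagent scene [(array([442.1, 240.6]), 0.73)]
tipbox top [(array([371.7, 147.5]), 0.82), (array([173.1, 227.6]), 0.62)]
tipbox scene [(array([286.8, 281.7]), 0.74)]
```

```bash
cat >> h.py <<'E'
def whiteblobs(n,im,amin=60,amax=900,thr=150):
    hsv=cv2.cvtColor(im,cv2.COLOR_RGB2HSV)
    m=((hsv[...,2]>thr)&(hsv[...,1]<60)).astype(np.uint8)
    k,l,s,c=cv2.connectedComponentsWithStats(m)
    return [(l==i,c[i],s[i,4]) for i in range(1,k) if amin<s[i,4]<amax]
def toppts(n): pass
E
python3 - <<'E'
from h import *
a=cv2.imread("pics/top0.png");b=cv2.imread("pics/scene0.png")
cv2.imwrite("pics/c1.png",cv2.resize(a[120:300,230:500],None,fx=2.9,fy=2.9,interpolation=cv2.INTER_CUBIC))
cv2.imwrite("pics/c2.png",cv2.resize(b[160:320,150:420],None,fx=2.9,fy=2.9,interpolation=cv2.INTER_CUBIC))
for n,i in (("top",a),("scene",b)):
  print(n,[(c.round(1),s) for _,c,s in whiteblobs(n,i[:,:,::-1].copy())])
E
```

```text
top [(array([ 4.3, 13.2]), np.int32(270)), (array([560.2,  11.4]), np.int32(450)), (array([561.5,  40. ]), np.int32(589)), (array([ 3.7, 45.1]), np.int32(267)), (array([272. , 159.9]), np.int32(789)), (array([385.3, 188.5]), np.int32(268)), (array([423. , 191.7]), np.int32(267)), (array([429.7, 221.7]), np.int32(274)), (array([473. , 216.8]), np.int32(81)), (array([384. , 230.2]), np.int32(271)), (array([440.4, 261.6]), np.int32(83)), (array([386. , 277.1]), np.int32(84)), (array([ 21.4, 363.8]), np.int32(839))]
scene [(array([496.1,  14. ]), np.int32(141)), (array([402.7,  34.6]), np.int32(132)), (array([483.7,  42.4]), np.int32(114)), (array([359.8,  51.1]), np.int32(77)), (array([486. ,  85.7]), np.int32(380)), (array([525.5,  84.9]), np.int32(185)), (array([373.6, 234.5]), np.int32(410)), (array([257.2, 214.9]), np.int32(188)), (array([217.4, 231.1]), np.int32(192)), (array([270.1, 249. ]), np.int32(332)), (array([227.8, 251.5]), np.int32(217)), (array([583.1, 288.5]), np.int32(81)), (array([438.9, 395.7]), np.int32(218))]
```

View pics/c1.png

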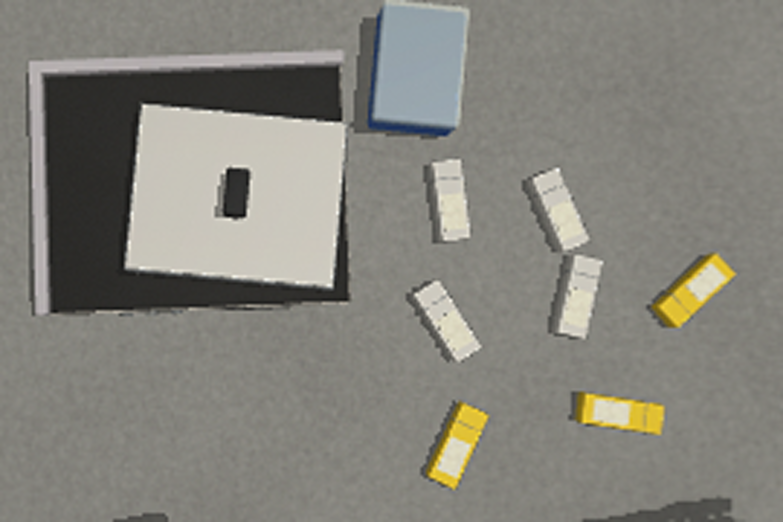

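View pics/c2.png

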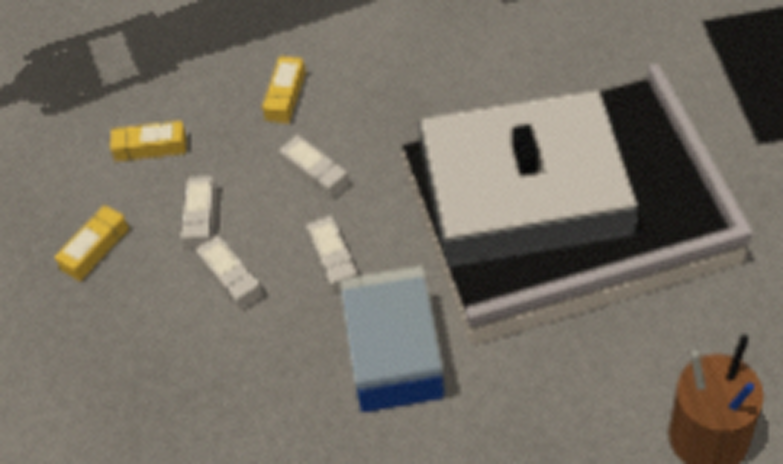

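```bash
cat >> h.py <<'E'
def tri(uvt,uvs):
    """triangulate from top & scene"""
    A=[];b=[]
    for n,uv in (("top",uvt),("scene",uvs)):
        o=CAL[n]["extrinsics"][:3,3];d=ray(n,uv,0)-o;d/=np.linalg.norm(d)
        M=np.eye(3)-np.outer(d,d);A.append(M);b.append(M@o)
    p=np.linalg.solve(sum(A),sum(b));return p
def fitblob(m,n,dims,zc):
    ys,xs=np.nonzero(m);c=ray(n,[xs.mean(),ys.mean()],zc+dims[2]/2)
    b=cv2.boxPoints(cv2.minAreaRect(np.stack([xs,ys],1).astype(np.float32)))
    e=b[1]-b[0]; 
    if np.linalg.norm(e)<np.linalg.norm(b[2]-b[1]): e=b[2]-b[1]
    w=ray(n,b[0]+e,zc)-ray(n,b[0],zc);a=np.arctan2(w[1],w[0])
    if dims[1]>dims[0]: a-=np.pi/2
    a=(a+np.pi/2)%np.pi-np.pi/2
    return fitbox({n:m},dims,zc,[c[0],c[1],a])
E
python3 - <<'E'
from h import *
a=cv2.imread("pics/top0.png")[:,:,::-1].copy();b=cv2.imread("pics/scene0.png")[:,:,::-1].copy()
for m,c,s in whiteblobs("top",a,200,300,140):
    if c[1]<100 or c[0]<100: continue
    print(c.round(), fitblob(m,"top",[.082,.03,.026],.013), fitblob(m,"top",[.082,.03,.001],.026))
for m,c,s in whiteblobs("top",a,2000,8000,150):
    print(c,s,m[187,290])
    if m[187,290] :
        f,l=cv2.connectedComponents((~m).astype(np.uint8))
        m2=m|((l!=l[0,0]))
        print("lid",fitblob(m2,"top",[.158,.198,.001],.093), fitblob(m2,"top",[.158,.198,.005],.0905))
for uvt,uvs in (([310.3,187.4],[329.4,208]),([169.1,225.3],[431.9,179.3]),([243.8,145.2],[403.3,238.2]),([371.7,147.5],[286.8,281.7]),([200.3,146.4],[442.1,240.6])): print(tri(uvt,uvs).round(4))
d=((a.max(2)<50)).astype(np.uint8);k,l,s,c=cv2.connectedComponentsWithStats(d)
m=l==l[225,170]; print("mat",m.sum(),fitblob(m,"top",[.2,.24,.001],.004))
E
```

```text
[385. 188.] (array([ 0.5579793 , -0.28473241,  0.06561064]), np.float64(0.21965579688549042)) (array([ 0.55747198, -0.28322177,  0.09396611]), np.float64(0.08786232024431229))
[423. 192.] (array([ 0.54752219, -0.39738679,  0.37665881]), np.float64(0.24603873491287231)) (array([ 0.54604628, -0.39397889,  0.39268533]), np.float64(0.07108274847269058))
[430. 222.] (array([ 0.45846729, -0.41279616, -0.28382587]), np.float64(0.2822580635547638)) (array([ 0.45838154, -0.41054811, -0.25227849]), np.float64(0.08534946292638779))
[384. 230.] (array([ 0.43571497, -0.27743628,  0.54929617]), np.float64(0.18884408473968506)) (array([ 0.43558302, -0.27647233,  0.55244194]), np.float64(0.0902777761220932))
[309.22007215  28.57592653] 3049 False
[389.87258383  11.51439842] 2535 False
[117.73160173  43.23953824] 3465 False
[311.19556244 187.04437564] 3876 True
lid (array([ 0.55830854, -0.06668868, -0.1071927 ]), np.float64(0.017918825149536133)) (array([ 0.55855407, -0.06646673, -0.10647426]), np.float64(0.018073031678795815))
[ 32.20787355 213.60542797] 3353 False
[ 0.5532 -0.0678  0.1185]
[0.4574 0.345  0.0078]
[0.6843 0.1233 0.0544]
[ 0.6856 -0.2494 -0.0068]
[ 0.6943  0.2627 -0.0069]
mat 5410 (array([ 0.46275185,  0.34421391, -0.07959544]), np.float64(0.032925140112638474))
```

```bash
cat > g.py <<'E'
import sys,json,numpy as np
from plant import get_state
from scipy.spatial.transform import Rotation as R
def Rt(phi): 
    c,s=np.cos(phi),np.sin(phi)
    return np.array([[-s,c,0],[c,s,0],[0,0,-1]]).T
def go(wps,dl=.058,da=10.):
    """wps: list of (x,y,z,phi,hand) or ('h',hand,n)"""
    s=get_state();p=np.array(s["eef_pos"]);Q=R.from_quat(s["tcp_rot"]);
    y=Q.as_matrix()[:,1];ph=np.arctan2(y[1],y[0])
    print("t",round(s["time"],2),"p",p.round(4),"phi",round(ph,3),"F",np.round(s["contact_force"],1),"open",round(s["opening"],3),"q",s["qpos"].round(2))
    seq=[];cp=p;cphi=ph
    for w in wps:
        if w[0]=='h': seq+=[(cp,cphi,w[1])]*w[2];continue
        t=np.array(w[:3]);phi=w[3]
        d=phi-cphi
        n=max(1,int(np.ceil(max(np.linalg.norm(t-cp)/dl,abs(np.degrees(d))/da))))
        for i in range(1,n+1): seq.append((cp+(t-cp)*i/n,cphi+d*i/n,w[4]))
        cp,cphi=t,phi
    while len(seq)%5: seq.append(seq[-1])
    bp,bR=p,Q
    for k in range(0,len(seq),5):
        rows=[]
        for (t,phi,h) in seq[k:k+5]:
            rr=(bR.inv()*R.from_matrix(Rt(phi))).as_rotvec(degrees=True)
            sh=bR.inv().apply(t-bp)
            rows.append([round(float(v),1) for v in rr]+[round(float(v),4) for v in sh]+[h])
        print(json.dumps([rows]).replace("-0.0,","0,").replace("0.0,","0,"))
        bp=seq[k+4][0];bR=R.from_matrix(Rt(seq[k+4][1]))
if __name__=="__main__": go(eval(sys.argv[1]))
E
python3 g.py "[(.25,-.6,.25,-1.4,.06),(.558,-.0667,.22,-1.678,.05),(.558,-.0667,.15,-1.678,.05)]"
```

```text
t 0.9 p [ 0.1968 -0.6457  0.1973] phi -1.275 F [-0.3 -0.  -0.6] open 1.003 q [-1.43  0.29  1.58  0.    1.28 -0.15]
[[[0, 0, 3.6, 0.0321, -0.0141, -0.0263, 0.06], [0, 0, 7.2, 0.0642, -0.0282, -0.0527, 0.06], [0, 0, 8.6, 0.1051, -0.0664, -0.0499, 0.05], [0, 0, 10.1, 0.146, -0.1046, -0.0472, 0.05], [0, 0, 11.5, 0.187, -0.1428, -0.0445, 0.05]]]
[[[0, 0, 1.4, 0.0325, -0.0456, 0.0027, 0.05], [0, 0, 2.9, 0.0649, -0.0912, 0.0055, 0.05], [0, 0, 4.3, 0.0974, -0.1368, 0.0082, 0.05], [0, 0, 5.8, 0.1299, -0.1824, 0.0109, 0.05], [0, 0, 7.2, 0.1624, -0.228, 0.0136, 0.05]]]
[[[0, 0, 1.4, 0.0265, -0.0493, 0.0027, 0.05], [0, 0, 2.9, 0.0529, -0.0987, 0.0055, 0.05], [0, 0, 4.3, 0.0794, -0.148, 0.0082, 0.05], [0, 0, 4.3, 0.0794, -0.148, 0.0432, 0.05], [0, 0, 4.3, 0.0794, -0.148, 0.0782, 0.05]]]
```

Emit:
{"method": "move_arm", "body": {
  "plan": [
    [[0,0,3.6,0.032,-0.014,-0.026,0.06],[0,0,7.2,0.064,-0.028,-0.053,0.06],[0,0,8.6,0.105,-0.066,-0.05,0.05],[0,0,10.1,0.146,-0.105,-0.047,0.05],[0,0,11.5,0.187,-0.143,-0.044,0.05]]
  ]
}}

```text
time: 1.52
eef_pos: [0.3347, -0.4528, 0.2415]
tcp_rot: [0.999, 0.047, 0.0, 0.0]
contact_force: [1.6, 0.6, 0.7]
opening: 0.587
```

```bash
python3 g.py "[(.558,-.0667,.22,-1.678,.05),(.558,-.0667,.15,-1.678,.05)]"
```

```text
t 1.52 p [ 0.3347 -0.4528  0.2415] phi -1.477 F [1.6 0.6 0.7] open 0.587 q [-1.11  0.01  1.81  0.    1.33  0.36]
[[[0, 0, 1.4, 0.0323, -0.0454, 0.0027, 0.05], [0, 0, 2.9, 0.0646, -0.0909, 0.0054, 0.05], [0, 0, 4.3, 0.0969, -0.1363, 0.008, 0.05], [0, 0, 5.8, 0.1292, -0.1818, 0.0107, 0.05], [0, 0, 7.2, 0.1616, -0.2272, 0.0134, 0.05]]]
[[[0, 0, 1.4, 0.0264, -0.0491, 0.0027, 0.05], [0, 0, 2.9, 0.0527, -0.0983, 0.0054, 0.05], [0, 0, 4.3, 0.0791, -0.1474, 0.0081, 0.05], [0, 0, 4.3, 0.0791, -0.1474, 0.0431, 0.05], [0, 0, 4.3, 0.0791, -0.1474, 0.0781, 0.05]]]
```

Emit:
{"method": "move_arm", "body": {
  "plan": [
    [[0,0,1.4,0.032,-0.045,0.003,0.05],[0,0,2.9,0.065,-0.091,0.005,0.05],[0,0,4.3,0.097,-0.136,0.008,0.05],[0,0,5.8,0.129,-0.182,0.011,0.05],[0,0,7.2,0.162,-0.227,0.013,0.05]]
  ]
}}

```text
time: 2.15
eef_pos: [0.4754, -0.2099, 0.2286]
tcp_rot: [1.0, -0.016, 0.001, 0.0]
contact_force: [0.7, -0.2, -0.3]
opening: 0.586
```

```bash
python3 g.py "[(.558,-.0667,.22,-1.678,.05),(.558,-.0667,.15,-1.678,.05)]"
```

```text
t 2.15 p [ 0.4754 -0.2099  0.2286] phi -1.604 F [ 0.7 -0.2 -0.3] open 0.586 q [-0.61 -0.09  1.92 -0.    1.3   0.99]
[[[0.1, -0.1, 1.4, 0.026, -0.0486, 0.0029, 0.05], [0.1, -0.1, 2.8, 0.0519, -0.0973, 0.0057, 0.05], [0.1, -0.1, 4.3, 0.0779, -0.1459, 0.0086, 0.05], [0.1, -0.1, 4.3, 0.0778, -0.1459, 0.0436, 0.05], [0.1, -0.1, 4.3, 0.0778, -0.146, 0.0786, 0.05]]]
```

Emit:
{"method": "move_arm", "body": {
  "plan": [
    [[0,0,1.4,0.026,-0.049,0.003,0.05],[0,0,2.8,0.052,-0.097,0.006,0.05],[0.1,-0.1,4.3,0.078,-0.146,0.009,0.05],[0.1,-0.1,4.3,0.078,-0.146,0.044,0.05],[0.1,-0.1,4.3,0.078,-0.146,0.079,0.05]]
  ]
}}

```text
time: 2.78
eef_pos: [0.5589, -0.0657, 0.1494]
tcp_rot: [0.999, -0.053, 0.001, -0.0]
contact_force: [-1.1, -0.4, -0.2]
opening: 0.585
```

```bash
python3 - <<'E'
from h import *
b=save("scene","s1")[:,:,::-1]
cv2.imwrite("pics/s1c.png",cv2.resize(b[130:300,240:440],None,fx=3.4,fy=3.4,interpolation=cv2.INTER_CUBIC))
E
python3 g.py "[(.558,-.0667,.098,-1.678,.05),('h',.0,4)]"
```

```text
t 2.83 p [ 0.5551 -0.0651  0.1432] phi -1.677 F [-2.4  0.  -3.9] open 0.586 q [-0.3   0.09  1.91  0.    1.15  1.38]
[[[-0.1, 0.5, 0, 0.0034, 0.0014, 0.0452, 0.05], [-0.1, 0.5, 0, 0.0034, 0.0014, 0.0452, 0.0], [-0.1, 0.5, 0, 0.0034, 0.0014, 0.0452, 0.0], [-0.1, 0.5, 0, 0.0034, 0.0014, 0.0452, 0.0], [-0.1, 0.5, 0, 0.0034, 0.0014, 0.0452, 0.0]]]
```

View pics/s1c.png

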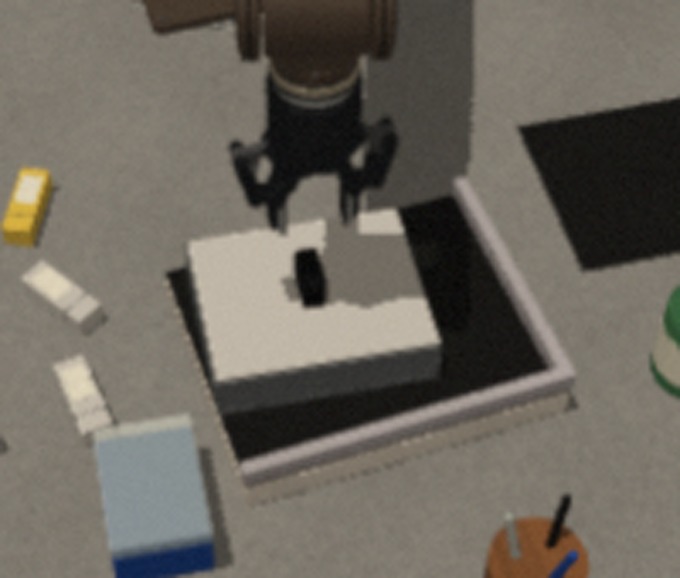

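```bash
python3 - <<'E'
from h import *
for P in ([.555,-.065,.143],[.558,-.0667,.127],[.558,-.0667,.098]):
  uv=proj("scene",P)[0]; print((uv-[240,130])*3.4)
E
```

```text
[311.99812294 248.24097917]
[311.09229108 262.7123738 ]
[310.84817769 282.99015423]
```

Emit:
{"method": "move_arm", "body": {
  "plan": [
    [[-0.1,0.5,0,0.003,0.001,0.03,0.05],[-0.1,0.5,0,0.003,0.001,0.045,0.05],[-0.1,0.5,0,0.003,0.001,0.045,0.0],[-0.1,0.5,0,0.003,0.001,0.045,0.0],[-0.1,0.5,0,0.003,0.001,0.045,0.0]]
  ],
  "force": 80
}}

```text
time: 3.45
eef_pos: [0.5587, -0.0667, 0.0999]
tcp_rot: [0.999, -0.053, 0.001, 0.0]
contact_force: [-0.5, -0.0, -0.5]
opening: -0.003
```

```bash
python3 g.py "[('h',.0,2),(.558,-.0667,.13,-1.678,0),(.558,-.0667,.18,-1.678,0),(.558,-.0667,.2,-1.678,0)]"
```

```text
t 3.45 p [ 0.5587 -0.0667  0.0999] phi -1.678 F [-0.5 -0.  -0.5] open -0.003 q [-0.3   0.14  1.94  0.    1.06  1.38]
[[[0, -0.2, 0, 0, 0, 0, 0.0], [0, -0.2, 0, 0, 0, 0, 0.0], [0, -0.2, 0, -0.0006, 0.0001, -0.0301, 0], [0, -0.2, 0, -0.0005, 0.0001, -0.0801, 0], [0, -0.2, 0, -0.0004, 0.0001, -0.1001, 0]]]
```

```bash
python3 - <<'E'
from h import *
b=save("scene","s2")[:,:,::-1]
t=save("top","t2")[:,:,::-1]
cv2.imwrite("pics/s2c.png",np.vstack([cv2.resize(b[150:280,250:450],None,fx=3,fy=2.3),cv2.resize(t[130:250,220:420],None,fx=3,fy=2.3)]))
E
```

```text
(no output)
```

View pics/s2c.png

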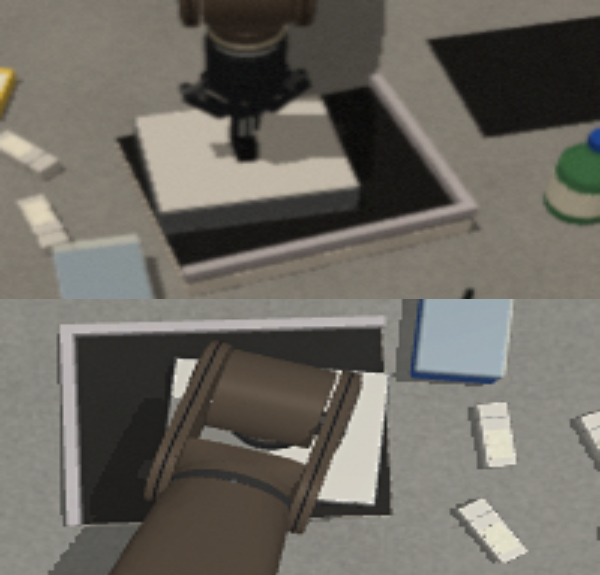

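```bash
python3 - <<'E'
from h import *
a=cv2.imread("pics/scene0.png");b=cv2.imread("pics/s2.png")
def dr(i):
    c=cv2.resize(i[165:255,290:380],None,fx=6,fy=6,interpolation=cv2.INTER_CUBIC)
    return c
c=[]
for i in (a,b):
    d=dr(i)
    for P,col in (([.558,-.0667,.127],(0,0,255)),([.558,-.0667,.093],(0,255,0)),([.5587,-.0667,.0999],(255,0,0))):
        uv=(proj("scene",P)[0]-[290,165])*6
        cv2.circle(d,tuple(int(v) for v in uv),4,col,-1)
    c.append(cv2.resize(d,(400,400)))
cv2.imwrite("pics/s2d.png",np.hstack(c))
E
```

```text
(no output)
```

View pics/s2d.png

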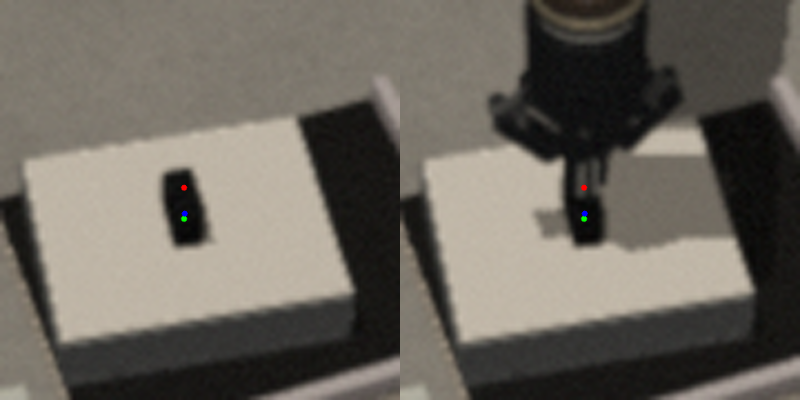

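```bash
python3 - <<'E'
from h import *
ims=[]
for f,P,ph in (("scene0",[.1967,-.645,.197],-1.275),("s1",[.5551,-.0651,.1432],-1.677),("s2",[.5587,-.0667,.0999],-1.678)):
    i=cv2.imread(f"pics/{f}.png");P=np.array(P)
    uv=proj("scene",P)[0].astype(int);lo=np.maximum(uv-[40,50],0)
    d=cv2.resize(i[lo[1]:lo[1]+80,lo[0]:lo[0]+80],None,fx=5,fy=5,interpolation=cv2.INTER_CUBIC)
    j=np.array([np.cos(ph),np.sin(ph),0])
    for dz,col in ((0,(0,0,255)),(.03,(0,255,0)),(.073,(255,0,0))):
      for s in (-.04,0,.04):
        q=(proj("scene",P+[0,0,dz]+j*s)[0]-lo)*5
        cv2.circle(d,tuple(int(v) for v in q),3,col,-1)
    ims.append(cv2.resize(d,(266,266)))
cv2.imwrite("pics/s2e.png",cv2.resize(np.hstack(ims),None,fx=1,fy=1))
E
```

```text
(no output)
```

View pics/s2e.png

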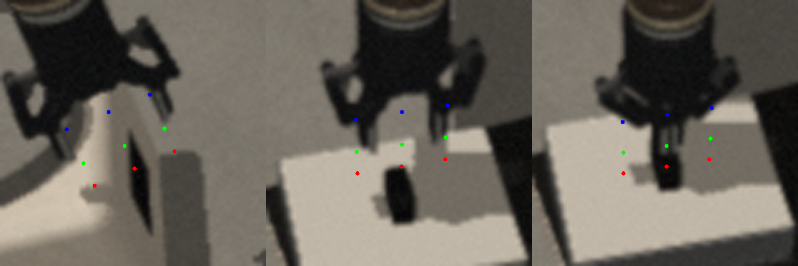

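Emit:
{"method": "move_arm", "body": {
  "plan": [
    [[0,-0.2,0,0,0,-0.03,0.0],[0,-0.2,0,0,0,-0.06,0.0],[0,-0.2,0,0,0,-0.06,0],[0,-0.2,0,0,0,-0.06,0],[0,-0.2,0,0,0,-0.06,0]]
  ]
}}

```text
time: 4.18
eef_pos: [0.5572, -0.0662, 0.1577]
tcp_rot: [0.999, -0.053, -0.002, -0.001]
contact_force: [0.4, -0.2, -0.2]
opening: -0.004
```

```bash
python3 - <<'E'
from h import *
i=save("scene","s3")[:,:,::-1].copy();s=get_state();P=s["eef_pos"];print(P,s["contact_force"],s["opening"])
uv=proj("scene",P)[0].astype(int);lo=np.maximum(uv-[40,50],0)
d=cv2.resize(i[lo[1]:lo[1]+80,lo[0]:lo[0]+80],None,fx=7,fy=7,interpolation=cv2.INTER_CUBIC)
for dz,col in ((0,(0,0,255)),(.01,(0,255,255)),(.02,(0,255,0)),(.03,(255,255,0)),(.073,(255,0,0))):
    q=(proj("scene",P+[0,0,dz])[0]-lo)*7
    cv2.circle(d,tuple(int(v) for v in q),3,col,-1)
cv2.imwrite("pics/s3e.png",d)
E
```

```text
[ 0.55726646 -0.0662531   0.15773209] [ 0.88397393 -0.1092663   0.66486575] -0.005144094838586729
```

View pics/s3e.png

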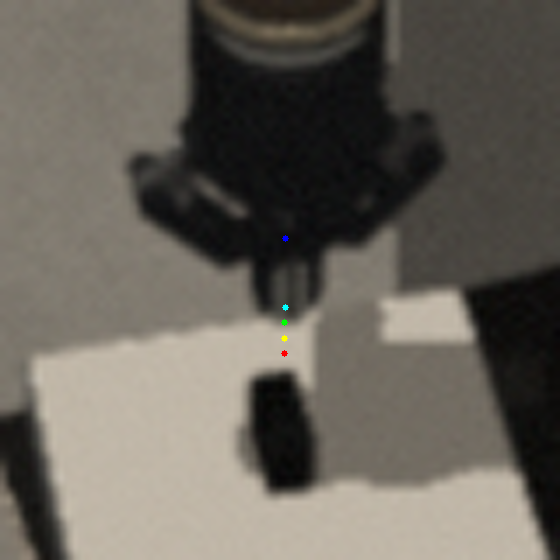

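```bash
python3 g.py "[('h',.05,2),(.559,-.0667,.115,-1.678,0.05),(.559,-.0667,.095,-1.678,.05),(.559,-.0667,.085,-1.678,.05)]"
```

```text
t 4.22 p [ 0.5573 -0.0663  0.1577] phi -1.678 F [ 0.9 -0.1  0.7] open -0.005 q [-0.3   0.08  1.89 -0.    1.18  1.38]
[[[0, 0.3, 0, 0, 0, 0, 0.05], [0, 0.3, 0, 0, 0, 0, 0.05], [0, 0.3, 0, 0.002, 0.0003, 0.0427, 0.05], [0, 0.3, 0, 0.0021, 0.0003, 0.0627, 0.05], [0, 0.3, 0, 0.0021, 0.0003, 0.0727, 0.05]]]
```

Emit:
{"method": "move_arm", "body": {
  "plan": [
    [[0,0.3,0,0,0,0,0.05],[0,0.3,0,0,0,0,0.05],[0,0.3,0,0.002,0,0.043,0.05],[0,0.3,0,0.002,0,0.063,0.05],[0,0.3,0,0.002,0,0.073,0.05]]
  ]
}}

```text
time: 4.85
eef_pos: [0.558, -0.0661, 0.0831]
tcp_rot: [0.999, -0.053, -0.001, -0.001]
contact_force: [0.2, 0.2, -0.0]
opening: 0.586
```

```bash
python3 - <<'E'
from h import *
i=save("scene","s4")[:,:,::-1].copy();s=get_state();P=s["eef_pos"];print(P,s["contact_force"],s["opening"])
uv=proj("scene",P)[0].astype(int);lo=np.maximum(uv-[40,50],0)
d=cv2.resize(i[lo[1]:lo[1]+80,lo[0]:lo[0]+80],None,fx=7,fy=7,interpolation=cv2.INTER_CUBIC)
cv2.imwrite("pics/s4e.png",d)
E
python3 g.py "[(.559,-.0667,.078,-1.678,.05),(.559,-.0667,.073,-1.678,.05)]"
```

```text
[ 0.55772938 -0.06603348  0.08249076] [-0.45488919  0.59035522 -0.46967883] 0.5875192758143675
t 4.9 p [ 0.5577 -0.066   0.0825] phi -1.678 F [-0.5  0.6 -0.5] open 0.588 q [-0.3   0.16  1.95  0.    1.03  1.38]
[[[-0.1, 0.1, 0, 0.0013, 0.0005, 0.0045, 0.05], [-0.1, 0.1, 0, 0.0014, 0.0005, 0.0095, 0.05], [-0.1, 0.1, 0, 0.0014, 0.0005, 0.0095, 0.05], [-0.1, 0.1, 0, 0.0014, 0.0005, 0.0095, 0.05], [-0.1, 0.1, 0, 0.0014, 0.0005, 0.0095, 0.05]]]
```

View pics/s4e.png

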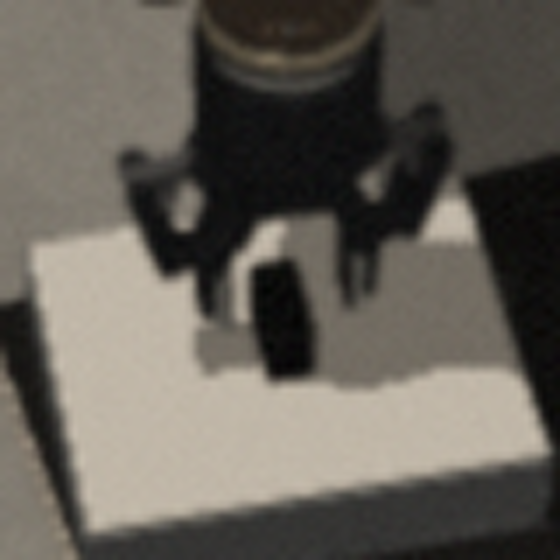

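Emit:
{"method": "move_arm", "body": {
  "plan": [
    [[-0.1,0.1,0,0.001,0,0.004,0.05],[-0.1,0.1,0,0.001,0,0.004,0.0],[-0.1,0.1,0,0.001,0,0.004,0.0],[-0.1,0.1,0,0.001,0,0.004,0.0],[-0.1,0.1,0,0.001,0,0.004,0.0]]
  ],
  "force": 80
}}

```text
time: 5.52
eef_pos: [0.5596, -0.0664, 0.0797]
tcp_rot: [0.999, -0.053, 0.001, 0.0]
contact_force: [-1.1, -0.6, 4.0]
opening: 0.235
```

```bash
python3 g.py "[(.5587,-.0667,.1,-1.678,0),(.5587,-.0667,.15,-1.678,0),(.5587,-.0667,.19,-1.678,0)]"
```

```text
t 5.53 p [ 0.5596 -0.0664  0.0797] phi -1.678 F [-1.1 -0.6  4. ] open 0.235 q [-0.3   0.17  1.95 -0.    1.03  1.38]
[[[0, -0.1, 0, -0.0008, 0.0004, -0.0203, 0], [0, -0.1, 0, -0.0007, 0.0004, -0.0703, 0], [0, -0.1, 0, -0.0007, 0.0005, -0.1103, 0], [0, -0.1, 0, -0.0007, 0.0005, -0.1103, 0], [0, -0.1, 0, -0.0007, 0.0005, -0.1103, 0]]]
```

Emit:
{"method": "move_arm", "body": {
  "plan": [
    [[0,0,0,0,0,-0.015,0],[0,0,0,0,0,-0.03,0],[0,0,0,0,0,-0.06,0],[0,0,0,0,0,-0.09,0],[0,0,0,0,0,-0.1,0]]
  ]
}}

```text
time: 6.15
eef_pos: [0.5608, -0.0667, 0.1828]
tcp_rot: [0.999, -0.053, 0.003, 0.001]
contact_force: [0.2, -0.1, -1.7]
opening: 0.231
```

```bash
python3 - <<'E'
from h import *
i=save("scene","s5")
E
python3 g.py "[(.463,.344,.18,-1.65,0)]"
```

```text
t 6.2 p [ 0.5608 -0.0666  0.183 ] phi -1.677 F [-0.3  0.3 -0.6] open 0.235 q [-0.3   0.05  1.87 -0.    1.21  1.38]
[[[0.1, -0.3, -0.2, -0.0176, -0.0497, 0.0002, 0], [0.1, -0.3, -0.4, -0.0352, -0.0995, 0.0004, 0], [0.1, -0.3, -0.6, -0.0528, -0.1492, 0.0005, 0], [0.1, -0.3, -0.8, -0.0705, -0.199, 0.0007, 0], [0.1, -0.3, -1.0, -0.0881, -0.2487, 0.0009, 0]]]
[[[0, 0, -0.2, -0.0168, -0.05, 0.0004, 0], [0, 0, -0.4, -0.0335, -0.1001, 0.0007, 0], [0, 0, -0.6, -0.0503, -0.1501, 0.0011, 0], [0, 0, -0.6, -0.0503, -0.1501, 0.0011, 0], [0, 0, -0.6, -0.0503, -0.1501, 0.0011, 0]]]
```

View pics/s5.png

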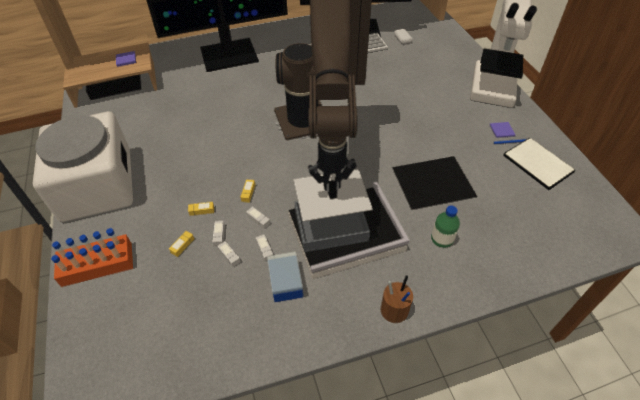

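Emit:
{"method": "move_arm", "body": {
  "plan": [
    [[0.1,-0.3,-0.2,-0.018,-0.05,0,0],[0.1,-0.3,-0.4,-0.035,-0.1,0,0],[0.1,-0.3,-0.6,-0.053,-0.149,0.001,0],[0.1,-0.3,-0.8,-0.07,-0.199,0.001,0],[0.1,-0.3,-1.0,-0.088,-0.249,0.001,0]]
  ]
}}

```text
time: 6.82
eef_pos: [0.4984, 0.1917, 0.1796]
tcp_rot: [0.999, -0.045, -0.001, 0.0]
contact_force: [1.0, -0.0, -1.4]
opening: 0.234
```

```bash
python3 g.py "[(.463,.344,.15,-1.65,0),(.463,.344,.1,-1.65,0)]"
```

```text
t 6.83 p [0.4984 0.1917 0.1796] phi -1.66 F [ 1.  -0.  -1.4] open 0.234 q [ 0.18 -0.01  1.94 -0.    1.21  1.84]
[[[0, 0.1, -0.2, -0.0163, -0.0495, 0.0099, 0], [0, 0.1, -0.4, -0.0325, -0.099, 0.0197, 0], [0, 0.1, -0.6, -0.0488, -0.1486, 0.0296, 0], [0, 0.1, -0.6, -0.0487, -0.1486, 0.0796, 0], [0, 0.1, -0.6, -0.0487, -0.1486, 0.0796, 0]]]
```

Emit:
{"method": "move_arm", "body": {
  "plan": [
    [[0,0.1,-0.2,-0.016,-0.05,0.01,0],[0,0.1,-0.4,-0.033,-0.099,0.02,0],[0,0.1,-0.6,-0.049,-0.149,0.03,0],[0,0.1,-0.6,-0.049,-0.149,0.08,0],[0,0.1,-0.6,-0.049,-0.149,0.08,0]]
  ]
}}

```text
time: 7.45
eef_pos: [0.4578, 0.3427, 0.0935]
tcp_rot: [0.999, -0.039, -0.006, 0.004]
contact_force: [0.1, 0.2, -1.6]
opening: 0.229
```

```bash
python3 g.py "[(.463,.344,.05,-1.65,0),(.463,.344,.025,-1.65,0),(.463,.344,.012,-1.65,0),(.463,.344,.007,-1.65,0)]"
```

```text
t 7.45 p [0.4578 0.3427 0.0935] phi -1.648 F [ 0.1  0.2 -1.6] open 0.229 q [ 0.47  0.18  1.91 -0.    1.07  2.11]
[[[0.4, 0.6, 0.1, 0.0055, -0.002, 0.0434, 0], [0.4, 0.6, 0.1, 0.0058, -0.0022, 0.0684, 0], [0.4, 0.6, 0.1, 0.0059, -0.0023, 0.0814, 0], [0.4, 0.6, 0.1, 0.006, -0.0023, 0.0864, 0], [0.4, 0.6, 0.1, 0.006, -0.0023, 0.0864, 0]]]
```

Emit:
{"method": "move_arm", "body": {
  "plan": [
    [[0.4,0.6,0.1,0.005,-0.002,0.043,0],[0.4,0.6,0.1,0.006,-0.002,0.068,0],[0.4,0.6,0.1,0.006,-0.002,0.08,0],[0.4,0.6,0.1,0.006,-0.002,0.085,0],[0.4,0.6,0.1,0.006,-0.002,0.085,0]]
  ]
}}

```text
time: 8.07
eef_pos: [0.4639, 0.3439, 0.0096]
tcp_rot: [0.999, -0.04, 0.001, -0.0]
contact_force: [0.2, -0.2, -1.1]
opening: 0.229
```

```bash
python3 g.py "[(.463,.344,.005,-1.65,0)]"
```

```text
t 8.07 p [0.4639 0.3439 0.0096] phi -1.65 F [ 0.2 -0.2 -1.1] open 0.229 q [ 0.46  0.3   1.94 -0.    0.9   2.11]
[[[0, -0.1, 0, -0.0009, -0.0001, 0.0046, 0], [0, -0.1, 0, -0.0009, -0.0001, 0.0046, 0], [0, -0.1, 0, -0.0009, -0.0001, 0.0046, 0], [0, -0.1, 0, -0.0009, -0.0001, 0.0046, 0], [0, -0.1, 0, -0.0009, -0.0001, 0.0046, 0]]]
```

Emit:
{"method": "move_arm", "body": {
  "plan": [
    [[0,0,0,-0.001,0,0.003,0],[0,0,0,-0.001,0,0.005,0],[0,0,0,-0.001,0,0.005,0.05],[0,0,0,-0.001,0,0.004,0.05],[0,0,0,-0.001,0,0.004,0.05]]
  ]
}}

```text
time: 8.7
eef_pos: [0.4632, 0.3441, 0.0059]
tcp_rot: [0.999, -0.04, 0.001, -0.0]
contact_force: [0.3, -0.1, -0.2]
opening: 0.585
```

```bash
python3 g.py "[(.463,.344,.05,-1.65,0.05),(.463,.344,.1,-1.65,0.05),(.463,.344,.13,-1.65,0.05)]"
```

```text
t 8.7 p [0.4632 0.3441 0.0059] phi -1.65 F [ 0.3 -0.1 -0.2] open 0.585 q [ 0.46  0.31  1.94 -0.    0.89  2.11]
[[[0, -0.1, 0, -0.0001, 0, -0.0441, 0.05], [0, -0.1, 0, 0, 0, -0.0941, 0.05], [0, -0.1, 0, 0, 0, -0.1241, 0.05], [0, -0.1, 0, 0, 0, -0.1241, 0.05], [0, -0.1, 0, 0, 0, -0.1241, 0.05]]]
```

Emit:
{"method": "move_arm", "body": {
  "plan": [
    [[0,0,0,0,0,-0.044,0.05],[0,0,0,0,0,-0.094,0.05],[0,0,0,0,0,-0.124,0.05],[0,0,0,0,0.05,-0.15,0.05],[0,0,0,0,0.1,-0.15,0.05]]
  ]
}}

```text
time: 9.32
eef_pos: [0.4566, 0.2441, 0.1591]
tcp_rot: [0.999, -0.039, 0.004, -0.001]
contact_force: [0.1, -0.7, 0.3]
opening: 0.585
```

```bash
python3 - <<'E'
from h import *
save("scene","s6");save("top","t6")
E
python3 g.py "[(.46,-.15,.16,-1.55,.05),(.46,-.25,.14,-1.4,.05)]"
```

```text
t 9.43 p [0.4548 0.2414 0.1563] phi -1.654 F [-0.2 -0.  -0. ] open 0.581 q [ 0.29 -0.03  2.01 -0.    1.17  1.95]
[[[0, -0.1, -0.9, 0.0054, 0.0557, -0.0005, 0.05], [0, -0.1, -1.7, 0.0108, 0.1113, -0.001, 0.05], [0, -0.1, -2.6, 0.0162, 0.167, -0.0015, 0.05], [0, -0.1, -3.4, 0.0215, 0.2226, -0.002, 0.05], [0, -0.1, -4.3, 0.0269, 0.2783, -0.0025, 0.05]]]
[[[0, 0, -0.9, 0.0012, 0.0559, -0.0005, 0.05], [0, 0, -1.7, 0.0025, 0.1118, -0.001, 0.05], [0, 0, -6.0, 0.0029, 0.1618, 0.009, 0.05], [0, 0, -10.3, 0.0034, 0.2118, 0.019, 0.05], [0, 0, -10.3, 0.0034, 0.2118, 0.019, 0.05]]]
```

View pics/s6.png

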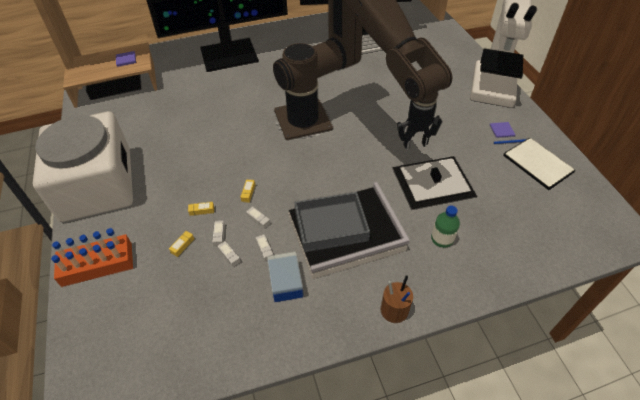

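View pics/t6.png

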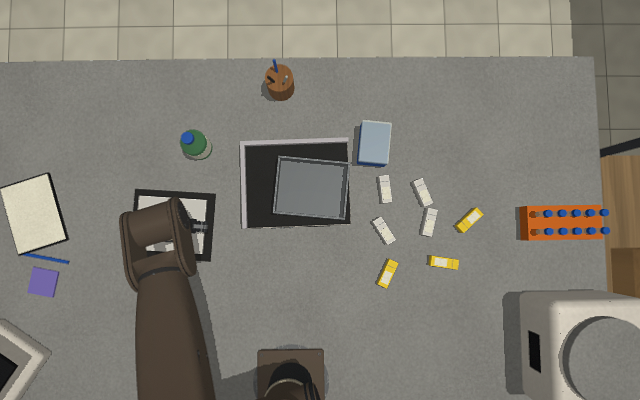

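```bash
cat >> h.py <<'E'
def chamber(im,lid=False,save=None,show=True):
    """fit chamber outer from top image: non-black blob on dark platform. returns pose"""
    g=im.max(2)
    roi=np.zeros(g.shape,bool)
    # platform interior polygon at z .04
    P=np.array([[STOP[0]-.003,STOP[1]-.003],[STOP[0]-.003,STOP[1]-.30],[STOP[0]-.24,STOP[1]-.3],[STOP[0]-.24,STOP[1]-.003]])
    return None
E
python3 - <<'E'
from h import *
im=cv2.imread("pics/t6.png")[:,:,::-1].copy()
c=cv2.resize(im[125:240,230:365],None,fx=5.5,fy=5.5,interpolation=cv2.INTER_CUBIC)
cv2.imwrite("pics/t6c.png",c[:,:,::-1])
g=im.max(2)
for r in (150,160,190,210,225): print(r,g[r,236:360:2])
E
```

```text
150 [129 134 154 180 151  40  43  41  42  41  43  39  40  43  41  42  43  42
  43  42  42  43  42  41  42  42  42  41  41  41  42  39  40  41  42  42
  43  42  42  41  43  42  44  41  43  42  41  40  43  43  42  43  43  45
  44  41 144 138 138  89  91  87]
160 [129 131 126 177 165  38  41  43  40  42  42  41  42  41  42  43  43  41
  41  42  32 121  65  70  69  66  62  59  59  61  61  61  61  61  62  58
  64  85 103 138 137 125 126 125 120 122  95  88  66  45  37  35  38  41
  40  40 137 135  84  87  90 107]
190 [132 133  78 178 180  73  40  42  40  40  41  41  41  42  42  41  40  42
  41  33 142 105 118 117 118 117 118 118 118 119 118 119 119 120 119 120
 120 121 119 121 121 121 121 121 121 121 121 121 122 122 123 122 126  77
  74 125  36 137 130 139 134 130]
210 [130 133  82 183 180 109  39  40  42  40  41  41  40  40  43  42  42  43
  34 154 104 119 118 118 119 119 120 119 120 119 120 121 121 120 121 120
 120 122 122 122 123 121 121 123 123 123 123 123 124 123 124 124  74  78
 136  37  41 118 135 134 137 141]
225 [135 135 128 156 178 147  38  40  42  40  41  41  42  41  41  41  41  40
  40  41  39  39  38  36  37  36  38  37  37  35  34  33  33  60  60  62
  90  88 109 118 160 149 127 139 131 120  82 101 124 124 120 125 128 127
 131 131 143 135 135 135 129 130]
```

View pics/t6c.png

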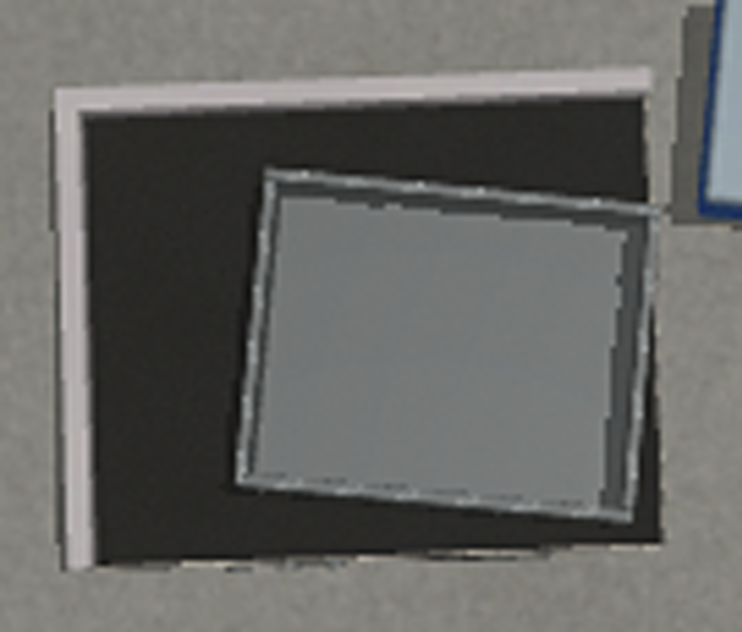

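Emit:
{"method": "move_arm", "body": {
  "plan": [
    [[0,0,-0.9,0.005,0.056,0,0.05],[0,0,-1.7,0.011,0.111,-0.001,0.05],[0,0,-2.6,0.016,0.167,-0.001,0.05],[0,0,-3.4,0.021,0.223,-0.002,0.05],[0,0,-4.3,0.027,0.278,-0.002,0.05]]
  ]
}}

```text
time: 10.05
eef_pos: [0.4588, -0.0392, 0.1587]
tcp_rot: [1.0, -0.004, 0.002, 0.0]
contact_force: [0.6, -0.0, 0.4]
opening: 0.586
```

```bash
python3 - <<'E'
from h import *
def P(c,z): return ray("top",[(c[0]+.5)/5.5-.5+230,(c[1]+.5)/5.5-.5+125],z)
C=[P(c,.088) for c in ((267,170),(660,212),(631,522),(238,485))]
print("chamber c",np.mean(C,0), [np.linalg.norm(C[i]-C[i-1]).round(4) for i in range(4)])
v=C[0]-C[1]+C[3]-C[2];print("yaw(y axis)",np.arctan2(-v[0],v[1])); v=C[0]-C[3]+C[1]-C[2];print("yaw x",np.arctan2(v[1],v[0]))
a,b,c=P((80,112),.06),P((645,96),.06),P((95,562),.06)
print("stop",a,"far rail yaw",np.arctan2(-(a-b)[0],(a-b)[1]),"left",np.arctan2((a-c)[1],(a-c)[0]))
E
python3 g.py "[(.43,-.2,.15,-1.3,.05),(.4356,-.2765,.12,-1.019,.05)]"
```

```text
chamber c [ 0.55675153 -0.06666894  0.088     ] [np.float64(0.1605), np.float64(0.2006), np.float64(0.1582), np.float64(0.1986)]
yaw(y axis) -0.11446975914047437
yaw x -0.10600931702468339
stop [0.68455722 0.12338429 0.06      ] far rail yaw 0.01619003332204978 left 0.029113052035274357
t 10.05 p [ 0.4588 -0.0392  0.1587] phi -1.578 F [ 0.6 -0.   0.4] open 0.586 q [-0.31 -0.17  2.13  0.    1.18  1.27]
[[[0, -0.2, -5.3, -0.0092, 0.0537, 0.0029, 0.05], [0, -0.2, -10.6, -0.0184, 0.1073, 0.0058, 0.05], [0, -0.2, -15.9, -0.0277, 0.161, 0.0086, 0.05], [0.1, -0.2, -24.0, -0.0246, 0.1992, 0.0237, 0.05], [0.1, -0.2, -32.0, -0.0216, 0.2375, 0.0387, 0.05]]]
```

Emit:
{"method": "move_arm", "body": {
  "plan": [
    [[0,-0.2,-5.3,-0.009,0.054,0.003,0.05],[0,-0.2,-10.6,-0.018,0.107,0.006,0.05],[0,-0.2,-15.9,-0.028,0.161,0.009,0.05],[0,-0.2,-24,-0.025,0.199,0.024,0.05],[0,-0.2,-32,-0.022,0.237,0.039,0.05]]
  ]
}}

```text
time: 10.68
eef_pos: [0.4356, -0.2774, 0.1194]
tcp_rot: [0.962, 0.274, 0.0, 0.001]
contact_force: [1.3, 0.2, 1.0]
opening: 0.586
```

```bash
python3 g.py "[(.4356,-.2765,.07,-1.019,.05),(.4356,-.2765,.03,-1.019,.05),(.4356,-.2765,.01,-1.019,.05),(.4356,-.2765,.00,-1.019,.05)]"
```

```text
t 10.68 p [ 0.4356 -0.2774  0.1194] phi -1.016 F [1.3 0.2 1. ] open 0.586 q [-0.76  0.01  2.03 -0.    1.09  0.25]
[[[0.1, 0, 0.2, 0.0004, -0.0009, 0.0494, 0.05], [0.1, 0, 0.2, 0.0004, -0.0009, 0.0894, 0.05], [0.1, 0, 0.2, 0.0004, -0.001, 0.1094, 0.05], [0.1, 0, 0.2, 0.0004, -0.001, 0.1194, 0.05], [0.1, 0, 0.2, 0.0004, -0.001, 0.1194, 0.05]]]
```

Emit:
{"method": "move_arm", "body": {
  "plan": [
    [[0,0,0.2,0,-0.001,0.05,0.05],[0,0,0.2,0,-0.001,0.08,0.05],[0,0,0.2,0,-0.001,0.1,0.05],[0,0,0.2,0,-0.001,0.11,0.05],[0,0,0.2,0,-0.001,0.119,0.05]]
  ]
}}

```text
time: 11.3
eef_pos: [0.4359, -0.2769, 0.0004]
tcp_rot: [0.962, 0.273, 0.001, 0.001]
contact_force: [-0.0, -0.4, 0.2]
opening: 0.588
```

```bash
cat > v.py <<'E'
import sys
from h import *
n,name,x0,x1,y0,y1=sys.argv[1],sys.argv[2],*map(int,sys.argv[3:7])
i=save(n,name)[:,:,::-1];f=min(700/(x1-x0),500/(y1-y0))
cv2.imwrite(f"pics/{name}c.png",cv2.resize(i[y0:y1,x0:x1],None,fx=f,fy=f,interpolation=cv2.INTER_CUBIC))
E
python3 v.py scene s7 190 330 170 290; python3 g.py "[('h',.05,5)]"
```

```text
t 11.35 p [ 0.4352 -0.2763 -0.0006] phi -1.019 F [-0.4  0.2 -0.6] open 0.586 q [-0.76  0.2   2.09 -0.    0.85  0.26]
[[[0.1, 0, 0, 0, 0, 0, 0.05], [0.1, 0, 0, 0, 0, 0, 0.05], [0.1, 0, 0, 0, 0, 0, 0.05], [0.1, 0, 0, 0, 0, 0, 0.05], [0.1, 0, 0, 0, 0, 0, 0.05]]]
```

View pics/s7c.png

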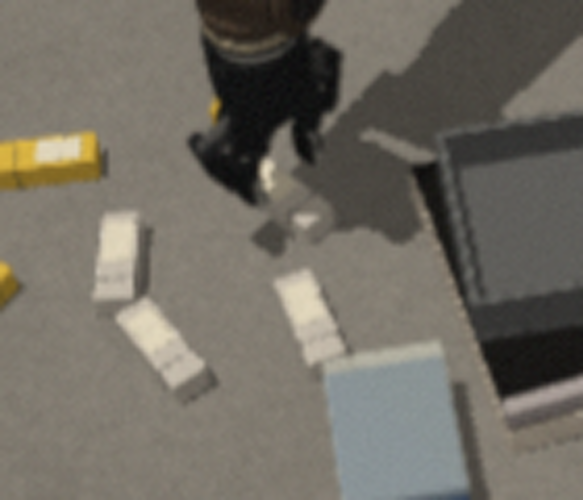

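Emit:
{"method": "move_arm", "body": {
  "plan": [
    [[0,0,0,0,0,0.006,0.05],[0,0,0,0,0,0.01,0.05],[0,0,0,0,0,0.01,0.05],[0,0,0,0,0,0.01,0.05],[0,0,0,0,0,0.01,0.05]]
  ]
}}

```text
time: 11.98
eef_pos: [0.4354, -0.2765, -0.0103]
tcp_rot: [0.962, 0.272, 0.0, 0.001]
contact_force: [0.2, -0.0, -0.8]
opening: 0.587
```

```bash
python3 v.py scene s8 230 300 180 240; python3 g.py "[('h',.05,5)]"
```

```text
t 12.03 p [ 0.4354 -0.2765 -0.0104] phi -1.019 F [-0.9 -0.4  0.5] open 0.588 q [-0.76  0.22  2.09 -0.    0.83  0.26]
[[[0.1, 0, 0, 0, 0, 0, 0.05], [0.1, 0, 0, 0, 0, 0, 0.05], [0.1, 0, 0, 0, 0, 0, 0.05], [0.1, 0, 0, 0, 0, 0, 0.05], [0.1, 0, 0, 0, 0, 0, 0.05]]]
```

View pics/s8c.png

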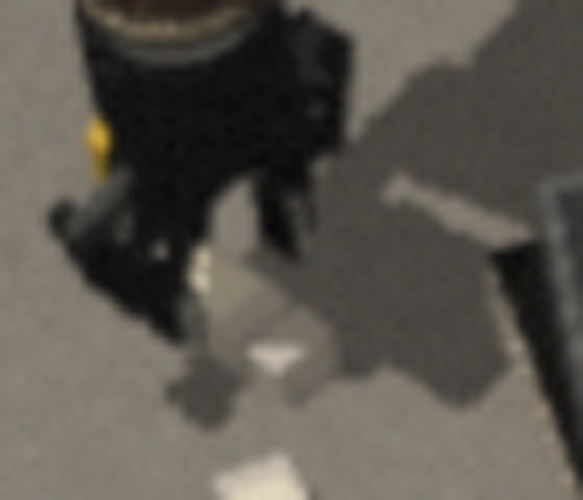

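Emit:
{"method": "move_arm", "body": {
  "plan": [
    [[0,0,0,0,0,0.002,0.03],[0,0,0,0,0,0.002,0.0],[0,0,0,0,0,0.002,0.0],[0,0,0,0,0,0.002,0.0],[0,0,0,0,0,0.002,0.0]]
  ],
  "force": 60
}}

```text
time: 12.65
eef_pos: [0.4357, -0.2768, -0.012]
tcp_rot: [0.962, 0.272, 0.001, 0.001]
contact_force: [-0.6, 0.1, 4.0]
opening: 0.317
```

```bash
python3 g.py "[('h',0,1),(.4356,-.2765,.03,-1.019,.0),(.4356,-.2765,.08,-1.019,.0),(.4356,-.2765,.12,-1.019,.0)]"
```

```text
t 12.65 p [ 0.4357 -0.2768 -0.012 ] phi -1.019 F [-0.6  0.1  4. ] open 0.317 q [-0.76  0.22  2.09 -0.    0.83  0.26]
[[[0.1, 0, 0, 0, 0, 0, 0], [0.1, 0, 0, 0.0001, -0.0002, -0.042, 0.0], [0.1, 0, 0, 0.0001, -0.0001, -0.092, 0.0], [0.1, 0, 0, 0.0001, 0, -0.132, 0.0], [0.1, 0, 0, 0.0001, 0, -0.132, 0.0]]]
```

Emit:
{"method": "move_arm", "body": {
  "plan": [
    [[0,0,0,0,0,-0.005,0],[0,0,0,0,0,-0.04,0],[0,0,0,0,0,-0.09,0],[0,0,0,0,0,-0.132,0],[0,0,0,0,0,-0.132,0]]
  ]
}}

```text
time: 13.28
eef_pos: [0.4374, -0.2784, 0.1241]
tcp_rot: [0.962, 0.273, 0.003, 0.005]
contact_force: [0.1, -0.1, -0.8]
opening: 0.32
```

```bash
python3 v.py top t9 230 460 130 290; python3 g.py "[(.5,-.16,.14,-.5,0),(.5947,-.0258,.11,-.108,0)]"
```

```text
t 13.32 p [ 0.436  -0.2771  0.1214] phi -1.019 F [-0.3 -0.1 -1. ] open 0.322 q [-0.76  0.01  2.03 -0.    1.09  0.26]
[[[0.3, 0, -9.9, 0.0386, -0.022, -0.0063, 0], [0.3, 0, -19.8, 0.0773, -0.044, -0.0125, 0], [0.3, 0, -29.7, 0.1159, -0.0661, -0.0188, 0], [0.3, 0, -37.2, 0.1662, -0.0877, -0.0088, 0], [0.3, 0, -44.7, 0.2165, -0.1092, 0.0011, 0]]]
[[[0, 0, -7.5, 0.0509, 0.0201, 0.01, 0], [0, 0, -7.5, 0.0509, 0.0201, 0.01, 0], [0, 0, -7.5, 0.0509, 0.0201, 0.01, 0], [0, 0, -7.5, 0.0509, 0.0201, 0.01, 0], [0, 0, -7.5, 0.0509, 0.0201, 0.01, 0]]]
```

View pics/t9c.png

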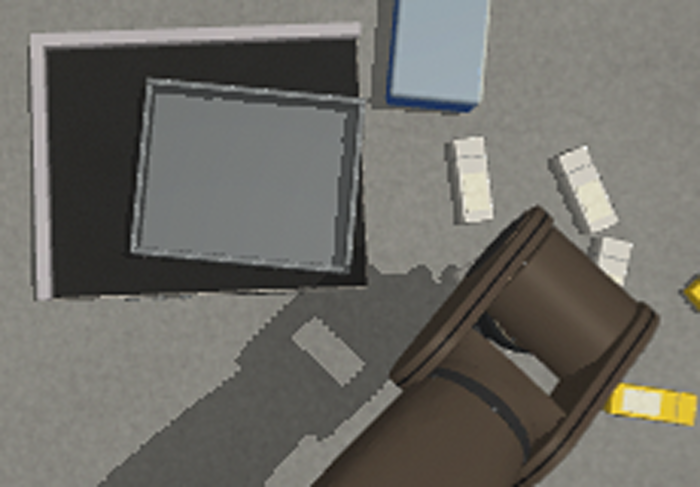

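Emit:
{"method": "move_arm", "body": {
  "plan": [
    [[0.3,0,-9.9,0.039,-0.022,-0.006,0],[0.3,0,-19.8,0.077,-0.044,-0.013,0],[0.3,0,-29.7,0.116,-0.066,-0.019,0],[0.3,0,-37.2,0.166,-0.088,-0.012,0],[0.3,0,-44.7,0.217,-0.109,-0.005,0]]
  ]
}}

```text
time: 13.95
eef_pos: [0.5628, -0.0686, 0.1235]
tcp_rot: [0.785, 0.619, -0.002, -0.001]
contact_force: [1.2, -0.3, 0.2]
opening: 0.319
```

```bash
python3 g.py "[(.5947,-.0258,.12,-.108,0),(.5947,-.0258,.08,-.108,0),(.5947,-.0258,.055,-.108,0),(.5947,-.0258,.042,-.108,0),(.5947,-.0258,.037,-.108,0)]"
```

```text
t 13.95 p [ 0.5628 -0.0686  0.1235] phi -0.235 F [ 1.2 -0.3  0.2] open 0.319 q [-0.3   0.13  1.91 -0.    1.11 -0.06]
[[[-0.2, 0, -7.3, 0.049, 0.0211, 0.0034, 0], [-0.2, 0, -7.3, 0.0491, 0.0212, 0.0434, 0], [-0.2, 0, -7.3, 0.0491, 0.0213, 0.0684, 0], [-0.2, 0, -7.3, 0.0491, 0.0214, 0.0814, 0], [-0.2, 0, -7.3, 0.0491, 0.0214, 0.0864, 0]]]
```

Emit:
{"method": "move_arm", "body": {
  "plan": [
    [[-0.2,0,-4,0.025,0.01,0.003,0],[-0.2,0,-7.3,0.049,0.021,0.003,0],[-0.2,0,-7.3,0.049,0.021,0.01,0],[-0.2,0,-7.3,0.049,0.021,0.03,0],[-0.2,0,-7.3,0.049,0.021,0.05,0]]
  ]
}}

```text
time: 14.58
eef_pos: [0.5929, -0.0264, 0.0707]
tcp_rot: [0.744, 0.668, -0.001, -0.001]
contact_force: [0.1, 0.4, -1.2]
opening: 0.315
```

```bash
python3 v.py scene s10 270 420 160 280; python3 g.py "[(.5947,-.0258,.055,-.108,0),(.5947,-.0258,.042,-.108,0),(.5947,-.0258,.037,-.108,0)]"
```

```text
t 14.62 p [ 0.5907 -0.026   0.0675] phi -0.109 F [-0.4  0.6 -1.8] open 0.317 q [-0.22  0.25  1.88 -0.    1.03 -0.11]
[[[-0.5, 0, -0.1, 0.0007, 0.0041, 0.0124, 0], [-0.5, 0, -0.1, 0.0007, 0.0042, 0.0254, 0], [-0.5, 0, -0.1, 0.0007, 0.0042, 0.0304, 0], [-0.5, 0, -0.1, 0.0007, 0.0042, 0.0304, 0], [-0.5, 0, -0.1, 0.0007, 0.0042, 0.0304, 0]]]
```

View pics/s10c.png

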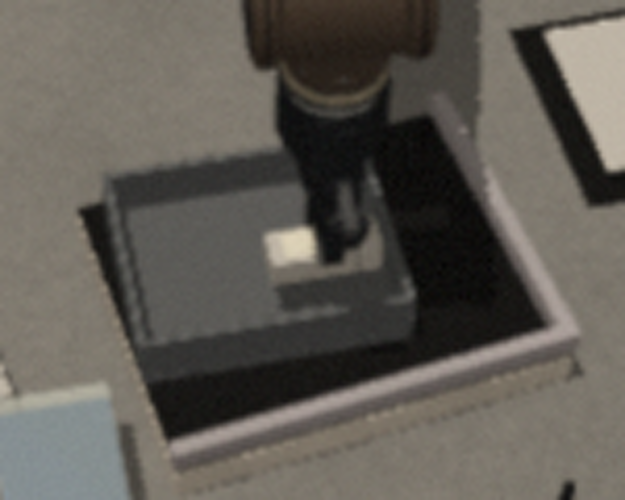

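Emit:
{"method": "move_arm", "body": {
  "plan": [
    [[-0.5,0,0,0.001,0.004,0.012,0],[-0.5,0,0,0.001,0.004,0.025,0],[-0.5,0,0,0.001,0.004,0.03,0],[-0.5,0,0,0.001,0.004,0.031,0],[-0.5,0,0,0.001,0.004,0.031,0]]
  ]
}}

```text
time: 15.25
eef_pos: [0.595, -0.0255, 0.037]
tcp_rot: [0.745, 0.668, 0.0, 0.0]
contact_force: [0.6, -0.4, 0.0]
opening: 0.317
```

```bash
python3 g.py "[('h',.042,3),(.5947,-.0258,.08,-.108,0.042),(.5947,-.0258,.13,-.108,0.042)]"
```

```text
t 15.25 p [ 0.595  -0.0255  0.037 ] phi -0.109 F [ 0.6 -0.4  0. ] open 0.317 q [-0.21  0.29  1.88  0.    0.96 -0.1 ]
[[[0.1, 0, 0, 0, 0, 0, 0.042], [0.1, 0, 0, 0, 0, 0, 0.042], [0.1, 0, 0, 0, 0, 0, 0.042], [0.1, 0, 0, -0.0003, -0.0002, -0.043, 0.042], [0.1, 0, 0, -0.0003, -0.0002, -0.093, 0.042]]]
```

Emit:
{"method": "move_arm", "body": {
  "plan": [
    [[0,0,0,0,0,0.001,0.042],[0,0,0,0,0,0,0.042],[0,0,0,0,0,0,0.042],[0,0,0,0,0,-0.043,0.042],[0,0,0,0,0,-0.093,0.05]]
  ]
}}

```text
time: 15.88
eef_pos: [0.5939, -0.0253, 0.1298]
tcp_rot: [0.745, 0.668, -0.0, -0.001]
contact_force: [0.7, 0.2, 0.1]
opening: 0.584
```

```bash
python3 g.py "[(.58,-.15,.15,-.8,.05),(.5575,-.2832,.12,-1.477,.05)]"
```

```text
t 15.88 p [ 0.5939 -0.0253  0.1298] phi -0.109 F [0.7 0.2 0.1] open 0.584 q [-0.21  0.18  1.84  0.    1.13 -0.1 ]
[[[-0.1, 0, 9.9, -0.0314, -0.0001, -0.0051, 0.05], [-0.1, 0, 19.8, -0.0627, -0.0001, -0.0101, 0.05], [-0.1, 0, 29.7, -0.0941, -0.0002, -0.0152, 0.05], [-0.1, 0, 39.6, -0.1255, -0.0003, -0.0203, 0.05], [-0.1, 0, 49.3, -0.1592, -0.0022, -0.0128, 0.05]]]
[[[0, 0, 9.7, -0.0235, 0.0243, 0.0075, 0.05], [0, 0, 19.4, -0.047, 0.0485, 0.015, 0.05], [0, 0, 29.1, -0.0704, 0.0728, 0.0225, 0.05], [0, 0, 29.1, -0.0704, 0.0728, 0.0225, 0.05], [0, 0, 29.1, -0.0704, 0.0728, 0.0225, 0.05]]]
```

Emit:
{"method": "move_arm", "body": {
  "plan": [
    [[0,0,9.9,-0.031,0,-0.005,0.05],[0,0,19.8,-0.063,0,-0.01,0.05],[0,0,29.7,-0.094,0,-0.015,0.05],[0,0,39.6,-0.126,0,-0.02,0.05],[0,0,49.3,-0.159,-0.002,-0.013,0.05]]
  ]
}}

```text
time: 16.5
eef_pos: [0.5754, -0.1846, 0.1443]
tcp_rot: [0.956, 0.294, 0.0, 0.0]
contact_force: [0.1, -0.9, 0.6]
opening: 0.587
```

```bash
python3 g.py "[(.5575,-.2832,.12,-1.477,.05)]"; python3 v.py scene s11 190 430 160 300
```

```text
t 16.5 p [ 0.5754 -0.1846  0.1443] phi -0.975 F [ 0.1 -0.9  0.6] open 0.587 q [-0.48  0.18  1.8  -0.    1.16  0.5 ]
[[[0.1, 0, 9.6, -0.0234, 0.0239, 0.0081, 0.05], [0.1, 0, 19.2, -0.0468, 0.0477, 0.0162, 0.05], [0.1, 0, 28.8, -0.0702, 0.0716, 0.0243, 0.05], [0.1, 0, 28.8, -0.0702, 0.0716, 0.0243, 0.05], [0.1, 0, 28.8, -0.0702, 0.0716, 0.0243, 0.05]]]
```

View pics/s11c.png

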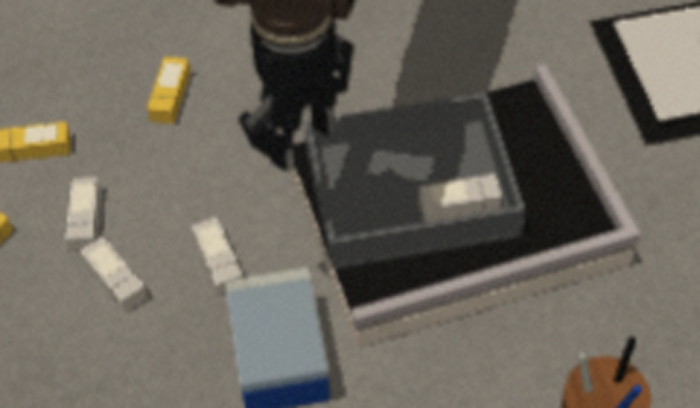

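Emit:
{"method": "move_arm", "body": {
  "plan": [
    [[0,0,9.6,-0.023,0.024,0.008,0.05],[0,0,19.2,-0.047,0.048,0.016,0.05],[0,0,28.8,-0.07,0.072,0.024,0.05],[0,0,28.8,-0.07,0.072,0.05,0.05],[0,0,28.8,-0.07,0.072,0.09,0.05]]
  ]
}}

```text
time: 17.18
eef_pos: [0.5566, -0.2884, 0.0537]
tcp_rot: [0.999, 0.043, 0.001, 0.002]
contact_force: [0.4, -0.6, 0.1]
opening: 0.587
```

```bash
python3 g.py "[(.5575,-.2832,.02,-1.477,.05),(.5575,-.2832,0,-1.477,.05),(.5575,-.2832,-.01,-1.477,.05)]"; python3 v.py scene s12 210 330 170 270
```

```text
t 17.18 p [ 0.5566 -0.2884  0.0537] phi -1.484 F [ 0.4 -0.6  0.1] open 0.587 q [-0.64  0.33  1.8  -0.    1.01  0.85]
[[[0.3, -0.1, -0.4, 0.0013, -0.0052, 0.0337, 0.05], [0.3, -0.1, -0.4, 0.0013, -0.0053, 0.0537, 0.05], [0.3, -0.1, -0.4, 0.0013, -0.0054, 0.0637, 0.05], [0.3, -0.1, -0.4, 0.0013, -0.0054, 0.0637, 0.05], [0.3, -0.1, -0.4, 0.0013, -0.0054, 0.0637, 0.05]]]
```

View pics/s12c.png

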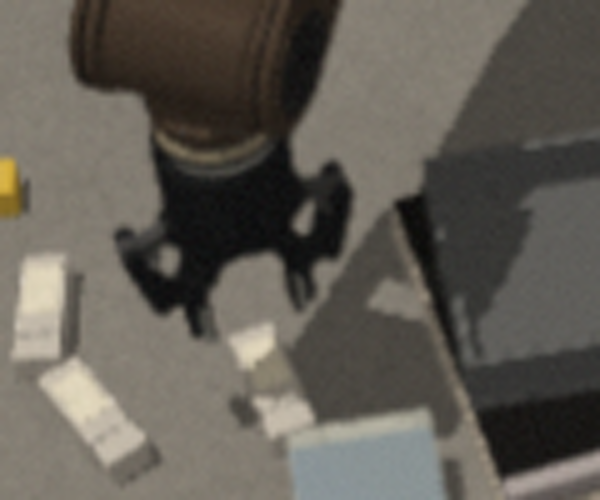

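Emit:
{"method": "move_arm", "body": {
  "plan": [
    [[0.2,0,-0.4,0.001,-0.005,0.034,0.05],[0.3,0,-0.4,0.001,-0.005,0.054,0.05],[0.3,0,-0.4,0.001,-0.005,0.065,0.05],[0.3,0,-0.4,0.001,-0.005,0.066,0.05],[0.3,0,-0.4,0.001,-0.005,0.066,0.02]]
  ]
}}

```text
time: 17.85
eef_pos: [0.5532, -0.2807, -0.0184]
tcp_rot: [0.999, 0.047, -0.003, -0.003]
contact_force: [0.3, -0.9, -0.4]
opening: 0.385
```

Emit:
{"method": "move_arm", "body": {
  "plan": [
    [[0,0,0,0,0,0,0],[0,0,0,0,0,0,0],[0,0,0,0,0,-0.02,0],[0,0,0,0,0,-0.07,0],[0,0,0,0,0,-0.12,0]]
  ]
}}

```text
time: 18.48
eef_pos: [0.554, -0.2813, 0.1039]
tcp_rot: [0.999, 0.047, -0.003, -0.003]
contact_force: [1.0, -1.2, 0.3]
opening: 0.334
```

```bash
python3 g.py "[(.55,-.15,.15,-.8,0),(.529,-.0187,.13,-.108,0)]"; python3 v.py scene s13 190 430 160 300
```

```text
t 18.48 p [ 0.554  -0.2813  0.1039] phi -1.477 F [ 1.  -1.2  0.3] open 0.334 q [-0.63  0.27  1.78  0.    1.1   0.84]
[[[-0.4, 0.3, -9.7, 0.002, -0.0329, -0.0113, 0], [-0.5, 0.3, -19.4, 0.004, -0.0657, -0.0226, 0], [-0.5, 0.3, -29.1, 0.006, -0.0986, -0.0339, 0], [-0.5, 0.2, -38.8, 0.008, -0.1314, -0.0453, 0], [-0.5, 0.2, -48.7, 0.0059, -0.1646, -0.04, 0]]]
[[[0, 0, -9.9, 0.0235, -0.0235, 0.005, 0], [0, 0, -19.8, 0.047, -0.047, 0.01, 0], [0, 0, -29.7, 0.0705, -0.0705, 0.015, 0], [0, 0, -29.7, 0.0705, -0.0705, 0.015, 0], [0, 0, -29.7, 0.0705, -0.0705, 0.015, 0]]]
```

View pics/s13c.png

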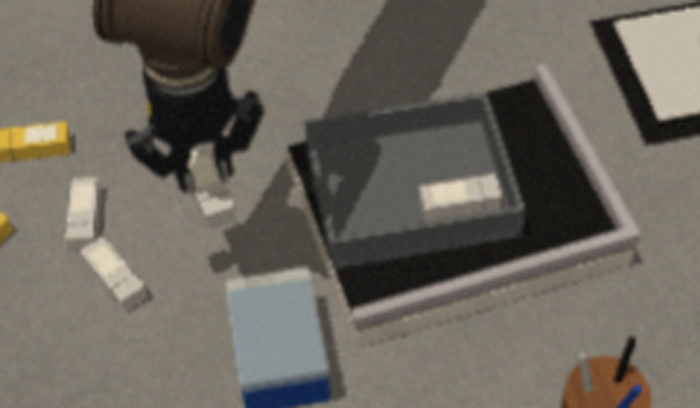

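Emit:
{"method": "move_arm", "body": {
  "plan": [
    [[-0.4,0.3,-9.7,0.002,-0.033,-0.011,0],[-0.5,0.3,-19.4,0.004,-0.066,-0.023,0],[-0.5,0.3,-29.1,0.006,-0.099,-0.034,0],[-0.5,0.2,-38.8,0.008,-0.131,-0.045,0],[-0.5,0.2,-48.7,0.006,-0.165,-0.042,0]]
  ]
}}

```text
time: 19.15
eef_pos: [0.5499, -0.1188, 0.1577]
tcp_rot: [0.889, 0.457, 0.005, 0.008]
contact_force: [-0.3, 0.8, 0.2]
opening: 0.329
```

```bash
python3 g.py "[(.529,-.0187,.13,-.108,0),(.529,-.0187,.1,-.108,0),(.529,-.0187,.07,-.108,0)]"
```

```text
t 19.15 p [ 0.5499 -0.1188  0.1577] phi -0.621 F [-0.3  0.8  0.2] open 0.329 q [-0.39  0.06  1.9  -0.    1.15  0.23]
[[[1.1, 0, -9.8, 0.0231, -0.0252, 0.0088, 0], [1.1, 0.1, -19.6, 0.0461, -0.0505, 0.0176, 0], [1.1, 0.2, -29.4, 0.0692, -0.0757, 0.0264, 0], [1.1, 0.2, -29.4, 0.0691, -0.0763, 0.0564, 0], [1.1, 0.2, -29.4, 0.0691, -0.0769, 0.0864, 0]]]
```

Emit:
{"method": "move_arm", "body": {
  "plan": [
    [[1,0,-9.8,0.023,-0.025,0.009,0],[1.1,0.1,-19.6,0.046,-0.05,0.018,0],[1.1,0.2,-29.4,0.069,-0.076,0.026,0],[1.1,0.2,-29.4,0.069,-0.076,0.03,0],[1.1,0.2,-29.4,0.069,-0.076,0.04,0]]
  ]
}}

```text
time: 19.77
eef_pos: [0.53, -0.0194, 0.1176]
tcp_rot: [0.745, 0.668, 0.001, 0.001]
contact_force: [0.0, -0.5, -0.6]
opening: 0.328
```

```bash
python3 g.py "[(.529,-.0187,.08,-.108,0),(.529,-.0187,.06,-.108,0),(.529,-.0187,.045,-.108,0),(.529,-.0187,.038,-.108,0),(.529,-.0187,.036,-.108,0)]";  python3 v.py scene s14 270 430 160 280
```

```text
t 19.77 p [ 0.53   -0.0194  0.1176] phi -0.109 F [ 0.  -0.5 -0.6] open 0.328 q [-0.23  0.05  2.   -0.    1.09 -0.12]
[[[0.2, 0, -0.1, 0.0006, -0.0012, 0.0376, 0], [0.2, 0, -0.1, 0.0006, -0.0012, 0.0576, 0], [0.2, 0, -0.1, 0.0006, -0.0013, 0.0726, 0], [0.2, 0, -0.1, 0.0006, -0.0013, 0.0796, 0], [0.2, 0, -0.1, 0.0006, -0.0013, 0.0816, 0]]]
```

View pics/s14c.png

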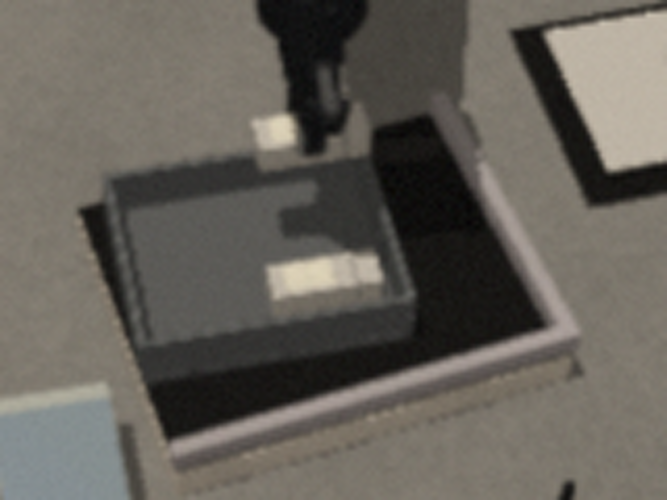

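Emit:
{"method": "move_arm", "body": {
  "plan": [
    [[0.2,0,0,0,-0.001,0.03,0],[0.2,0,0,0,-0.001,0.05,0],[0.2,0,0,0,-0.001,0.065,0],[0.2,0,0,0,-0.001,0.077,0],[0.2,0,0,0,-0.001,0.08,0]]
  ]
}}

```text
time: 20.45
eef_pos: [0.5274, -0.0196, 0.0348]
tcp_rot: [0.745, 0.667, -0.002, -0.002]
contact_force: [-0.4, 0.1, -1.1]
opening: 0.331
```

Emit:
{"method": "move_arm", "body": {
  "plan": [
    [[0,0,0,0,0,0.001,0],[0,0,0,0,0,0.003,0],[0,0,0,0,0,0.004,0],[0,0,0,0,0,0.004,0],[0,0,0,0,0,0.004,0]]
  ]
}}

```text
time: 21.08
eef_pos: [0.5276, -0.0196, 0.031]
tcp_rot: [0.745, 0.667, -0.002, -0.002]
contact_force: [-0.4, -0.6, -0.9]
opening: 0.331
```

Still not touching; 3 mm further, then release.

Emit:
{"method": "move_arm", "body": {
  "plan": [
    [[0,0,0,0,0,0.003,0],[0,0,0,0,0,0.003,0.042],[0,0,0,0,0,0.003,0.042],[0,0,0,0,0,0,0.042],[0,0,0,0,0,-0.02,0.042]]
  ]
}}

```text
time: 21.7
eef_pos: [0.5263, -0.0193, 0.05]
tcp_rot: [0.745, 0.667, -0.003, -0.003]
contact_force: [1.5, 0.5, -0.5]
opening: 0.492
```

Emit:
{"method": "move_arm", "body": {
  "plan": [
    [[0,0,0,0,0,-0.04,0.045],[0,0,0,0,0,-0.09,0.05],[0,0,9,-0.03,0,-0.1,0.05],[0,0,18,-0.07,0,-0.1,0.05],[0,0,27,-0.11,0,-0.1,0.05]]
  ]
}}

```text
time: 22.32
eef_pos: [0.5151, -0.1298, 0.1508]
tcp_rot: [0.881, 0.473, -0.003, -0.002]
contact_force: [1.1, 0.8, 0.7]
opening: 0.585
```

```bash
python3 g.py "[(.546,-.394,.1,-1.178,.05)]";  python3 v.py scene s15 190 430 160 300
```

```text
t 22.32 p [ 0.5151 -0.1298  0.1508] phi -0.586 F [1.1 0.8 0.7] open 0.585 q [-0.44  0.02  1.97 -0.    1.16  0.15]
[[[-0.3, 0.2, 6.8, -0.0406, 0.0344, 0.0101, 0.05], [-0.3, 0.2, 13.6, -0.0812, 0.0688, 0.0202, 0.05], [-0.3, 0.2, 20.4, -0.1217, 0.1033, 0.0303, 0.05], [-0.3, 0.3, 27.1, -0.1623, 0.1377, 0.0403, 0.05], [-0.3, 0.3, 33.9, -0.2029, 0.1721, 0.0504, 0.05]]]
```

View pics/s15c.png

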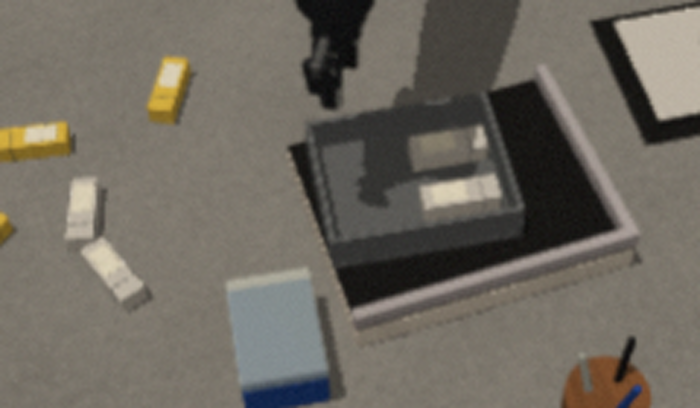

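Emit:
{"method": "move_arm", "body": {
  "plan": [
    [[-0.3,0.2,6.8,-0.041,0.034,0.01,0.05],[-0.3,0.2,13.6,-0.081,0.069,0.02,0.05],[-0.3,0.2,20.4,-0.122,0.103,0.03,0.05],[-0.3,0.3,27.1,-0.162,0.138,0.04,0.05],[-0.3,0.3,33.9,-0.203,0.172,0.05,0.05]]
  ]
}}

```text
time: 23.0
eef_pos: [0.544, -0.4003, 0.1011]
tcp_rot: [0.982, 0.19, -0.0, 0.002]
contact_force: [1.0, -1.2, 0.7]
opening: 0.581
```

```bash
python3 g.py "[(.546,-.394,.05,-1.178,.05),(.546,-.394,.04,-1.178,.05)]";  python3 v.py scene s16 170 330 160 280
```

```text
t 23.0 p [ 0.544  -0.4003  0.1011] phi -1.188 F [ 1.  -1.2  0.7] open 0.581 q [-0.78  0.37  1.65 -0.    1.12  0.41]
[[[0.2, 0, -0.6, 0.0043, -0.0053, 0.0511, 0.05], [0.2, 0, -0.6, 0.0043, -0.0053, 0.0611, 0.05], [0.2, 0, -0.6, 0.0043, -0.0053, 0.0611, 0.05], [0.2, 0, -0.6, 0.0043, -0.0053, 0.0611, 0.05], [0.2, 0, -0.6, 0.0043, -0.0053, 0.0611, 0.05]]]
```

View pics/s16c.png

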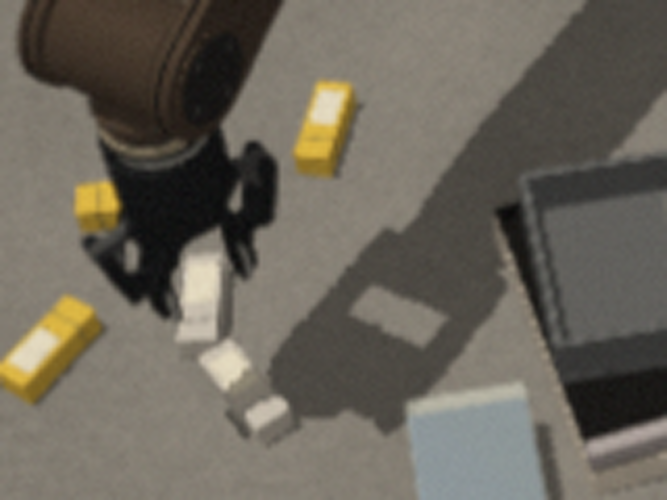

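Emit:
{"method": "move_arm", "body": {
  "plan": [
    [[0.2,0,-0.6,0.004,-0.005,0.04,0.05],[0.2,0,-0.6,0.004,-0.005,0.075,0.05],[0.2,0,-0.6,0.004,-0.005,0.1,0.05],[0.2,0,-0.6,0.004,-0.005,0.11,0.05],[0.2,0,-0.6,0.004,-0.005,0.112,0.05]]
  ]
}}

```text
time: 23.68
eef_pos: [0.5449, -0.4011, -0.0127]
tcp_rot: [0.981, 0.193, -0.001, 0.002]
contact_force: [0.6, -0.7, 0.5]
opening: 0.585
```

Emit:
{"method": "move_arm", "body": {
  "plan": [
    [[0,0,0,0,0,0.001,0.03],[0,0,0,0,0,0.001,0],[0,0,0,0,0,0.001,0],[0,0,0,0,0,0.001,0],[0,0,0,0,0,0.001,0]]
  ]
}}

```text
time: 24.3
eef_pos: [0.546, -0.402, -0.0119]
tcp_rot: [0.981, 0.193, -0.0, 0.003]
contact_force: [0.8, 1.0, 5.5]
opening: 0.322
```

```bash
python3 g.py "[(.546,-.394,.04,-1.178,.0),(.546,-.394,.09,-1.178,.0),(.546,-.394,.14,-1.178,.0),(.56,-.3,.16,-.85,0),(.57,-.25,.16,-.65,0)]"
```

```text
t 24.3 p [ 0.546  -0.402  -0.0119] phi -1.183 F [0.8 1.  5.5] open 0.322 q [-0.78  0.52  1.68 -0.    0.94  0.4 ]
[[[0.3, 0.1, -0.3, 0.0029, -0.0071, -0.0519, 0.0], [0.3, 0.1, -0.3, 0.0029, -0.0068, -0.1019, 0.0], [0.3, 0.1, -0.3, 0.0028, -0.0065, -0.1519, 0.0], [0.3, 0.1, -9.7, 0.027, -0.0473, -0.1622, 0], [0.3, 0.1, -19.1, 0.0512, -0.0881, -0.1725, 0]]]
[[[0, 0, -5.7, 0.0203, -0.0155, 0, 0], [0, 0, -11.5, 0.0405, -0.031, 0, 0], [0, 0, -11.5, 0.0405, -0.031, 0, 0], [0, 0, -11.5, 0.0405, -0.031, 0, 0], [0, 0, -11.5, 0.0405, -0.031, 0, 0]]]
```

Emit:
{"method": "move_arm", "body": {
  "plan": [
    [[0,0,0,0,0,-0.05,0],[0,0,0,0,0,-0.1,0],[0,0,0,0,0,-0.15,0],[0.3,0.1,-9.7,0.027,-0.047,-0.162,0],[0.3,0.1,-19,0.051,-0.088,-0.172,0]]
  ]
}}

```text
time: 24.92
eef_pos: [0.5597, -0.2994, 0.1603]
tcp_rot: [0.935, 0.354, -0.0, 0.0]
contact_force: [1.3, 0.1, -0.9]
opening: 0.32
```

```bash
python3 v.py top t17 230 460 130 290; python3 g.py "[(.585,-.115,.13,-.108,0)]"
```

```text
t 24.98 p [ 0.5609 -0.2935  0.1611] phi -0.84 F [ 1.   2.6 -0.3] open 0.319 q [-0.64  0.23  1.72  0.    1.2   0.19]
[[[-0.1, -0.2, -8.4, 0.0274, -0.0233, 0.0063, 0], [-0.1, -0.2, -16.8, 0.0548, -0.0467, 0.0127, 0], [-0.1, -0.2, -25.1, 0.0822, -0.07, 0.019, 0], [-0.1, -0.2, -33.5, 0.1096, -0.0934, 0.0254, 0], [0, -0.2, -41.9, 0.137, -0.1167, 0.0317, 0]]]
```

View pics/t17c.png

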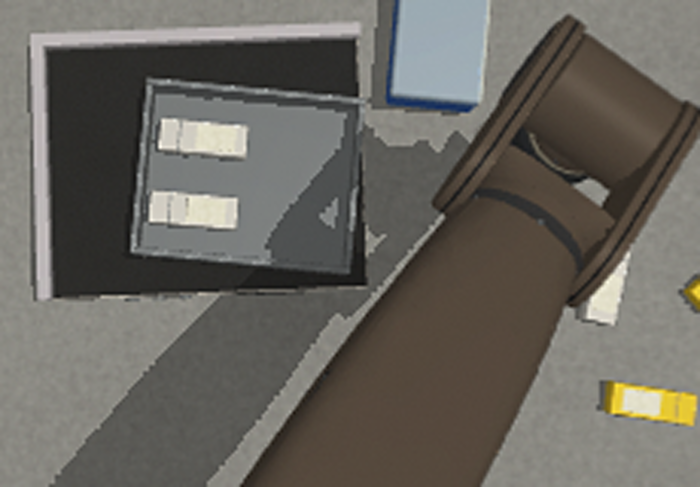

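Emit:
{"method": "move_arm", "body": {
  "plan": [
    [[0,0,-8.4,0.027,-0.023,0.003,0],[0,0,-16.8,0.055,-0.047,0.006,0],[0,0,-25.1,0.082,-0.07,0.01,0],[0,0,-33.5,0.11,-0.093,0.02,0],[0,0,-41.9,0.137,-0.117,0.03,0]]
  ]
}}

```text
time: 25.6
eef_pos: [0.5844, -0.1137, 0.1308]
tcp_rot: [0.743, 0.669, 0.001, -0.001]
contact_force: [-0.7, -0.0, -0.6]
opening: 0.32
```

```bash
python3 g.py "[(.585,-.115,.11,-.108,0),(.585,-.115,.09,-.108,0),(.585,-.115,.07,-.108,0),(.585,-.115,.05,-.108,0),(.585,-.115,.04,-.108,0)]"
```

```text
t 25.6 p [ 0.5844 -0.1137  0.1308] phi -0.104 F [-0.7 -0.  -0.6] open 0.32 q [-0.36  0.18  1.83  0.    1.13 -0.26]
[[[0, -0.2, 0.2, -0.0013, 0.0007, 0.0208, 0], [0, -0.2, 0.2, -0.0014, 0.0007, 0.0408, 0], [0, -0.2, 0.2, -0.0015, 0.0007, 0.0608, 0], [0, -0.2, 0.2, -0.0015, 0.0007, 0.0808, 0], [0, -0.2, 0.2, -0.0016, 0.0007, 0.0908, 0]]]
```

Emit:
{"method": "move_arm", "body": {
  "plan": [
    [[0,-0.2,0.2,-0.001,0.001,0.02,0],[0,-0.2,0.2,-0.001,0.001,0.04,0],[0,-0.2,0.2,-0.001,0.001,0.06,0],[0,-0.2,0.2,-0.001,0.001,0.08,0],[0,-0.2,0.2,-0.001,0.001,0.092,0]]
  ]
}}

```text
time: 26.22
eef_pos: [0.5844, -0.1148, 0.0367]
tcp_rot: [0.744, 0.668, -0.001, -0.001]
contact_force: [0.3, 0.6, 0.4]
opening: 0.318
```

Emit:
{"method": "move_arm", "body": {
  "plan": [
    [[0,0,0,0,0,0.003,0],[0,0,0,0,0,0.004,0],[0,0,0,0,0,0.004,0.042],[0,0,0,0,0,0.004,0.042],[0,0,0,0,0,-0.01,0.042]]
  ]
}}

```text
time: 26.85
eef_pos: [0.5834, -0.1144, 0.0459]
tcp_rot: [0.744, 0.668, -0.001, -0.002]
contact_force: [-0.7, 0.5, -0.2]
opening: 0.491
```

Emit:
{"method": "move_arm", "body": {
  "plan": [
    [[0,0,0,0,0,-0.04,0.045],[0,0,0,0,0,-0.09,0.05],[0,0,9,-0.03,0,-0.1,0.05],[0,0,18,-0.07,0,-0.1,0.05],[0,0,27,-0.11,0,-0.1,0.05]]
  ]
}}

```text
time: 27.48
eef_pos: [0.5724, -0.2251, 0.1476]
tcp_rot: [0.881, 0.473, -0.001, -0.001]
contact_force: [-0.1, 0.4, 0.5]
opening: 0.585
```

```bash
python3 g.py "[(.4584,-.4105,.1,-1.823,.05)]";  python3 v.py scene s18 190 430 160 300
```

```text
t 27.48 p [ 0.5724 -0.2251  0.1476] phi -0.584 F [-0.1  0.4  0.5] open 0.585 q [-0.54  0.2   1.77 -0.    1.17  0.05]
[[[-0.1, 0.1, 8.9, -0.0272, 0.0009, 0.006, 0.05], [-0.1, 0.1, 17.7, -0.0544, 0.0018, 0.012, 0.05], [-0.1, 0.1, 26.6, -0.0815, 0.0028, 0.0179, 0.05], [-0.1, 0.1, 35.5, -0.1087, 0.0037, 0.0239, 0.05], [-0.1, 0.1, 44.4, -0.1359, 0.0046, 0.0299, 0.05]]]
[[[0, 0, 8.9, -0.0188, 0.0197, 0.0059, 0.05], [0, 0, 17.7, -0.0376, 0.0393, 0.0119, 0.05], [0, 0, 26.6, -0.0564, 0.059, 0.0178, 0.05], [0, 0, 26.6, -0.0564, 0.059, 0.0178, 0.05], [0, 0, 26.6, -0.0564, 0.059, 0.0178, 0.05]]]
```

View pics/s18c.png

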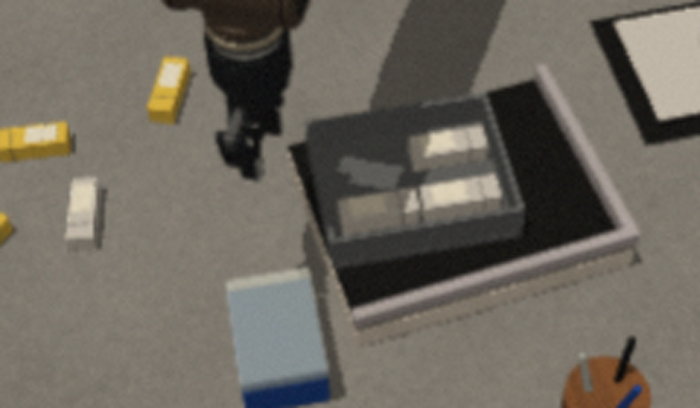

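Emit:
{"method": "move_arm", "body": {
  "plan": [
    [[0,0,8.9,-0.027,0.001,0.006,0.05],[0,0,17.7,-0.054,0.002,0.012,0.05],[0,0,26.6,-0.082,0.003,0.018,0.05],[0,0,35.5,-0.109,0.004,0.024,0.05],[0,0,44.4,-0.136,0.005,0.03,0.05]]
  ]
}}

```text
time: 28.15
eef_pos: [0.4998, -0.3467, 0.119]
tcp_rot: [0.995, 0.1, -0.001, 0.002]
contact_force: [-0.6, 0.8, -0.7]
opening: 0.59
```

```bash
python3 g.py "[(.4584,-.4105,.1,-1.823,.05),(.4584,-.4105,.06,-1.823,.05),(.4584,-.4105,.03,-1.823,.05)]";  python3 v.py top t18 230 460 130 290
```

```text
t 28.15 p [ 0.4998 -0.3467  0.119 ] phi -1.371 F [-0.6  0.8 -0.7] open 0.59 q [-0.77  0.22  1.81 -0.    1.11  0.6 ]
[[[0.2, 0.1, 8.6, -0.0177, 0.0181, 0.0065, 0.05], [0.2, 0.1, 17.3, -0.0354, 0.0362, 0.0129, 0.05], [0.2, 0.1, 25.9, -0.0531, 0.0542, 0.0194, 0.05], [0.2, 0.1, 25.9, -0.053, 0.0541, 0.0594, 0.05], [0.2, 0.1, 25.9, -0.0529, 0.054, 0.0894, 0.05]]]
```

View pics/t18c.png

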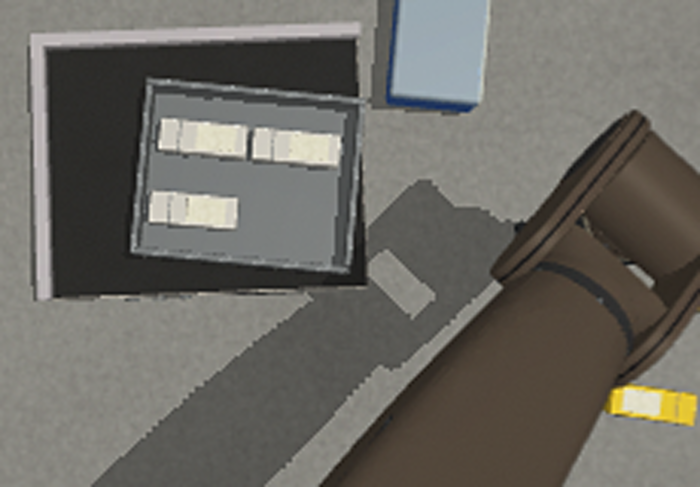

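Three mailers lie flat in the box. Continue to the fourth.

Emit:
{"method": "move_arm", "body": {
  "plan": [
    [[0.2,0,8.6,-0.018,0.018,0.006,0.05],[0.2,0,17.3,-0.035,0.036,0.013,0.05],[0.2,0.1,25.9,-0.053,0.054,0.019,0.05],[0.2,0.1,25.9,-0.053,0.054,0.05,0.05],[0.2,0.1,25.9,-0.053,0.054,0.07,0.05]]
  ]
}}

```text
time: 28.82
eef_pos: [0.4558, -0.4124, 0.0479]
tcp_rot: [0.992, -0.128, -0.001, 0.001]
contact_force: [0.4, -0.3, 0.1]
opening: 0.586
```

```bash
python3 v.py scene s19 170 330 160 280;python3 g.py "[(.4584,-.4105,.02,-1.823,.05),(.4584,-.4105,.0,-1.823,.05),(.4584,-.4105,-.011,-1.823,.05)]";  
```

```text
t 28.88 p [ 0.4545 -0.4106  0.0447] phi -1.828 F [-2.   1.7 -1.9] open 0.588 q [-0.9   0.32  1.83 -0.    0.99  0.93]
[[[-0.1, 0.4, -0.3, 0.0039, -0.001, 0.0247, 0.05], [-0.1, 0.4, -0.3, 0.004, -0.001, 0.0447, 0.05], [-0.1, 0.4, -0.3, 0.0041, -0.001, 0.0557, 0.05], [-0.1, 0.4, -0.3, 0.0041, -0.001, 0.0557, 0.05], [-0.1, 0.4, -0.3, 0.0041, -0.001, 0.0557, 0.05]]]
```

View pics/s19c.png

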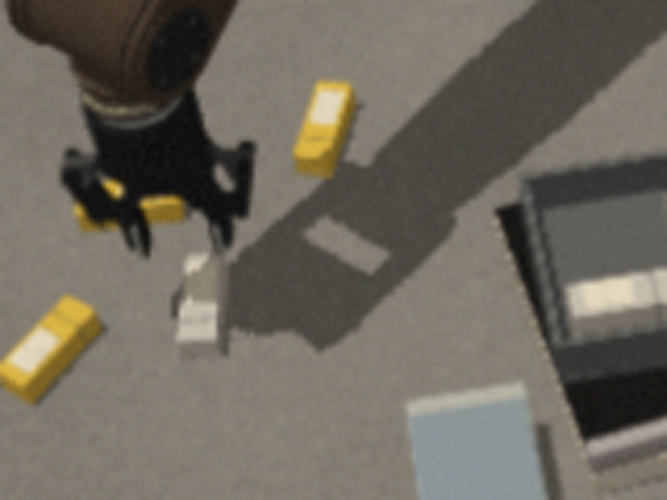

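Emit:
{"method": "move_arm", "body": {
  "plan": [
    [[-0.1,0.4,-0.3,0.004,-0.001,0.025,0.05],[-0.1,0.4,-0.3,0.004,-0.001,0.045,0.05],[-0.1,0.4,-0.3,0.004,-0.001,0.055,0.05],[-0.1,0.4,-0.3,0.004,-0.001,0.056,0.05],[-0.1,0.4,-0.3,0.004,-0.001,0.057,0.03]]
  ]
}}

```text
time: 29.5
eef_pos: [0.4589, -0.4111, -0.0114]
tcp_rot: [0.992, -0.126, 0.001, 0.001]
contact_force: [0.4, -0.2, 0.5]
opening: 0.386
```

Emit:
{"method": "move_arm", "body": {
  "plan": [
    [[0,0,0,0,0,0.001,0],[0,0,0,0,0,0.001,0],[0,0,0,0,0,0.001,0],[0,0,0,0,0,0.001,0],[0,0,0,0,0,-0.03,0]]
  ]
}}

```text
time: 30.12
eef_pos: [0.4571, -0.4091, 0.016]
tcp_rot: [0.992, -0.126, -0.001, -0.001]
contact_force: [0.2, 0.6, 0.6]
opening: 0.311
```

```bash
python3 g.py "[(.458,-.41,.07,-1.823,.0),(.458,-.41,.12,-1.823,.0),(.46,-.35,.16,-1.5,0),(.47,-.25,.16,-.9,0),(.519,-.108,.14,-.108,0)]";  
```

```text
t 30.12 p [ 0.4571 -0.4091  0.016 ] phi -1.823 F [0.2 0.6 0.6] open 0.311 q [-0.9   0.36  1.84  0.    0.94  0.93]
[[[-0.1, 0.2, 0, 0.0009, 0.0006, -0.054, 0.0], [-0.1, 0.2, 0, 0.0008, 0.0005, -0.104, 0.0], [-0.1, 0.2, -9.2, -0.0058, -0.0289, -0.1239, 0], [-0.1, 0.1, -18.5, -0.0124, -0.0582, -0.1438, 0], [-0.2, 0.1, -27.1, -0.0162, -0.0831, -0.1438, 0]]]
[[[0, 0, -8.6, 0.0079, -0.0238, 0, 0], [0, 0, -17.2, 0.0158, -0.0477, 0, 0], [0, 0, -25.8, 0.0237, -0.0715, 0, 0], [0, 0, -34.9, 0.0395, -0.0971, 0.004, 0], [0, 0, -43.9, 0.0553, -0.1227, 0.008, 0]]]
[[[0, 0, -9.1, 0.0291, -0.0075, 0.004, 0], [0, 0, -18.2, 0.0582, -0.0149, 0.008, 0], [0, 0, -27.2, 0.0873, -0.0224, 0.012, 0], [0, 0, -27.2, 0.0873, -0.0224, 0.012, 0], [0, 0, -27.2, 0.0873, -0.0224, 0.012, 0]]]
```

Emit:
{"method": "move_arm", "body": {
  "plan": [
    [[0,0.1,0,0.001,0.001,-0.054,0],[0,0.1,0,0.001,0.001,-0.104,0],[0,0.1,-9.2,-0.006,-0.029,-0.124,0],[0,0.1,-18.5,-0.012,-0.058,-0.144,0],[0,0.1,-27.1,-0.016,-0.083,-0.144,0]]
  ]
}}

```text
time: 30.75
eef_pos: [0.4635, -0.325, 0.1622]
tcp_rot: [0.994, 0.113, 0.001, 0.0]
contact_force: [0.1, -0.0, -0.5]
opening: 0.316
```

```bash
python3 v.py top t20 230 460 130 290; python3 g.py "[(.47,-.25,.16,-.9,0),(.519,-.108,.14,-.108,0)]";  
```

```text
t 30.8 p [ 0.4632 -0.3216  0.1608] phi -1.34 F [ 0.2  2.7 -1.4] open 0.317 q [-0.79  0.08  1.89  0.    1.18  0.55]
[[[-0.2, -0.1, -8.4, 0.0077, -0.0227, 0.0004, 0], [-0.2, -0.1, -16.8, 0.0154, -0.0454, 0.0007, 0], [-0.2, -0.1, -25.2, 0.0231, -0.0681, 0.0011, 0], [-0.2, -0.2, -34.3, 0.0391, -0.0935, 0.0052, 0], [-0.2, -0.2, -43.3, 0.0551, -0.1189, 0.0093, 0]]]
[[[0, 0, -9.1, 0.0291, -0.0075, 0.004, 0], [0, 0, -18.2, 0.0582, -0.0149, 0.008, 0], [0, 0, -27.2, 0.0873, -0.0224, 0.012, 0], [0, 0, -27.2, 0.0873, -0.0224, 0.012, 0], [0, 0, -27.2, 0.0873, -0.0224, 0.012, 0]]]
```

View pics/t20c.png

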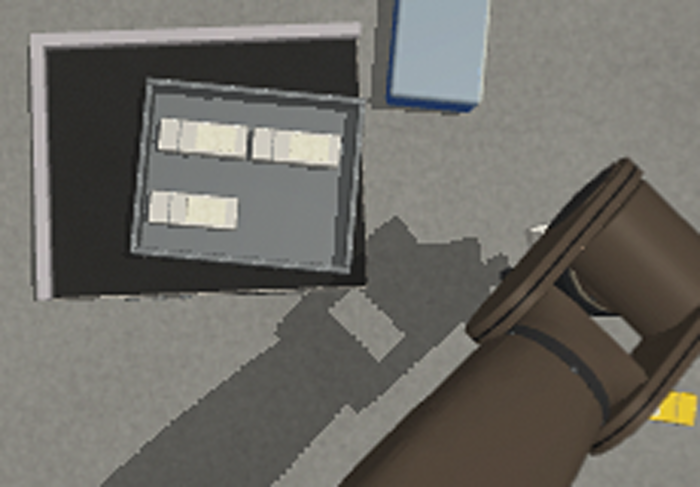

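Emit:
{"method": "move_arm", "body": {
  "plan": [
    [[-0.2,0,-8.4,0.008,-0.023,0,0],[-0.2,0,-16.8,0.015,-0.045,0,0],[-0.2,0,-25.2,0.023,-0.068,0,0],[-0.2,-0.1,-34.3,0.039,-0.094,0.002,0],[-0.2,-0.2,-43.3,0.055,-0.119,0.004,0]]
  ]
}}

```text
time: 31.42
eef_pos: [0.4894, -0.1925, 0.1567]
tcp_rot: [0.88, 0.475, -0.0, 0.0]
contact_force: [0.4, 0.0, -0.4]
opening: 0.315
```

```bash
python3 g.py "[(.519,-.109,.14,-.108,0),(.519,-.109,.11,-.108,0),(.519,-.109,.08,-.108,0)]";  
```

```text
t 31.43 p [ 0.4894 -0.1925  0.1567] phi -0.581 F [ 0.4  0.  -0.4] open 0.315 q [-0.57 -0.01  1.98 -0.    1.17  0.01]
[[[0, 0, -9.0, 0.0287, -0.007, 0.0055, 0], [0, 0, -18.0, 0.0574, -0.014, 0.0111, 0], [0, 0, -27.1, 0.0861, -0.021, 0.0166, 0], [0, 0, -27.1, 0.0861, -0.021, 0.0466, 0], [0, 0, -27.1, 0.0861, -0.021, 0.0766, 0]]]
```

Emit:
{"method": "move_arm", "body": {
  "plan": [
    [[0,0,-9,0.029,-0.007,0.005,0],[0,0,-18,0.057,-0.014,0.01,0],[0,0,-27.1,0.086,-0.021,0.016,0],[0,0,-27.1,0.086,-0.021,0.03,0],[0,0,-27.1,0.086,-0.021,0.05,0]]
  ]
}}

```text
time: 32.05
eef_pos: [0.5191, -0.1097, 0.1059]
tcp_rot: [0.745, 0.667, -0.0, 0.001]
contact_force: [-0.0, -0.2, -1.2]
opening: 0.312
```

```bash
python3 g.py "[(.519,-.109,.08,-.108,0),(.519,-.109,.06,-.108,0),(.519,-.109,.045,-.108,0),(.519,-.109,.038,-.108,0)]"; python3 v.py scene s21 270 430 160 280 
```

```text
t 32.05 p [ 0.5191 -0.1097  0.1059] phi -0.11 F [-0.  -0.2 -1.2] open 0.312 q [-0.4   0.06  2.01 -0.    1.07 -0.29]
[[[0, 0.1, -0.1, 0.0007, -0.0001, 0.0259, 0], [0, 0.1, -0.1, 0.0007, -0.0002, 0.0459, 0], [0, 0.1, -0.1, 0.0008, -0.0002, 0.0609, 0], [0, 0.1, -0.1, 0.0008, -0.0002, 0.0679, 0], [0, 0.1, -0.1, 0.0008, -0.0002, 0.0679, 0]]]
```

View pics/s21c.png

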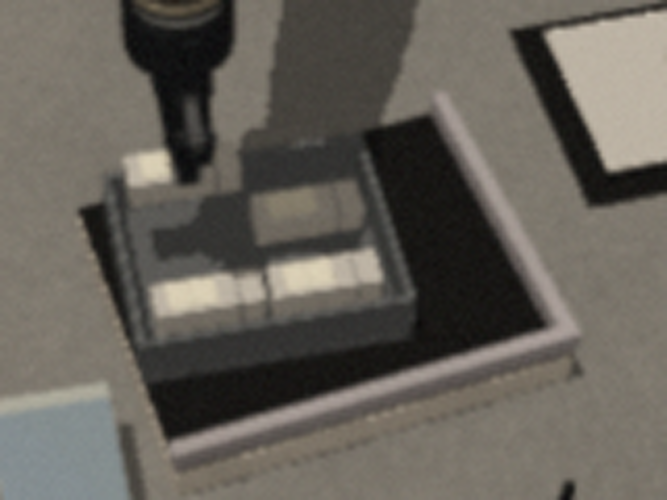

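Emit:
{"method": "move_arm", "body": {
  "plan": [
    [[0,0,0,0.001,0,0.02,0],[0,0,0,0.001,0,0.04,0],[0,0,0,0.001,0,0.055,0],[0,0,0,0.001,0,0.066,0],[0,0,0,0.001,0,0.069,0]]
  ]
}}

```text
time: 32.72
eef_pos: [0.5162, -0.1085, 0.0349]
tcp_rot: [0.745, 0.667, -0.003, -0.003]
contact_force: [-9.2, 1.3, 19.4]
opening: 0.318
```

Emit:
{"method": "move_arm", "body": {
  "plan": [
    [[0,0,0,0,0,0.002,0],[0,0,0,0,0,0.003,0],[0,0,0,0,0,0.003,0.042],[0,0,0,0,0,0.003,0.042],[0,0,0,0,0,-0.01,0.042]]
  ]
}}

```text
time: 33.35
eef_pos: [0.5151, -0.1081, 0.044]
tcp_rot: [0.745, 0.667, -0.003, -0.005]
contact_force: [0.5, -0.5, -0.1]
opening: 0.489
```

Emit:
{"method": "move_arm", "body": {
  "plan": [
    [[0,0,0,0,0,-0.03,0.045],[0,0,0,0,0,-0.07,0.05],[0,0,0,0,0,-0.12,0.05],[0,0,0,0,-0.04,-0.13,0.05],[0,0,0,0,-0.08,-0.13,0.05]]
  ]
}}

```text
time: 33.98
eef_pos: [0.4374, -0.1001, 0.1775]
tcp_rot: [0.745, 0.667, -0.003, -0.003]
contact_force: [-0.2, 0.1, 0.8]
opening: 0.59
```

```bash
python3 g.py "[('h',.05,5)]"; python3 v.py scene s22 270 510 140 280; python3 v.py top t22 100 360 120 280 
```

```text
t 33.98 p [ 0.4374 -0.1001  0.1775] phi -0.111 F [-0.2  0.1  0.8] open 0.59 q [-0.45 -0.21  2.13 -0.    1.23 -0.34]
[[[-0.4, 0, 0, 0, 0, 0, 0.05], [-0.4, 0, 0, 0, 0, 0, 0.05], [-0.4, 0, 0, 0, 0, 0, 0.05], [-0.4, 0, 0, 0, 0, 0, 0.05], [-0.4, 0, 0, 0, 0, 0, 0.05]]]
```

View pics/s22c.png

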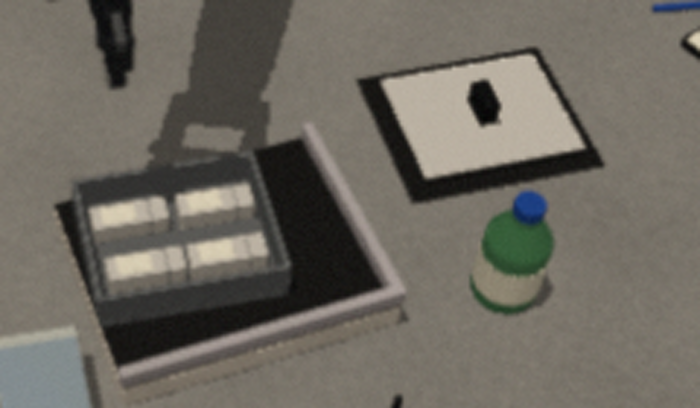

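View pics/t22c.png

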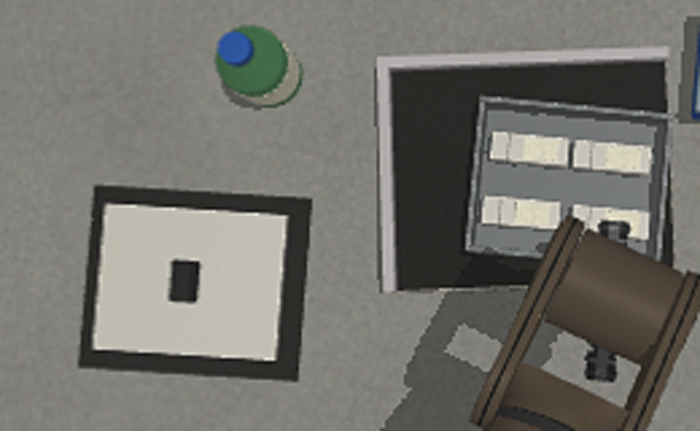

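```bash
python3 - <<'E'
from h import *
im=cv2.imread("pics/t22.png")[:,:,::-1].copy()
for m,c,s in whiteblobs("top",im,2000,8000,150):
    if abs(c[0]-170)<30 and abs(c[1]-225)<30:
        f,l=cv2.connectedComponents((~m).astype(np.uint8)); m2=m|(l!=l[0,0])
        print("lid",fitblob(m2,"top",[.158,.198,.001],.019))
E
python3 g.py "[(.46,.0,.17,-.6,.05),(.463,.2,.15,-1.5,.05),(.463,.344,.1,-1.65,.05)]"
```

```text
lid (array([ 0.46256771,  0.34561178, -0.08050432]), np.float64(0.028412217274308205))
t 34.08 p [ 0.4345 -0.0988  0.1752] phi -0.111 F [ 0.2  0.  -0.6] open 0.586 q [-0.45 -0.21  2.13 -0.    1.23 -0.34]
[[[-0.7, 0, 9.3, 0.0337, 0.0048, 0.0017, 0.05], [-0.7, 0.1, 18.7, 0.0673, 0.0096, 0.0034, 0.05], [-0.7, 0.1, 28.0, 0.101, 0.0144, 0.0051, 0.05], [-0.7, 0.2, 36.6, 0.1342, 0.0112, 0.0085, 0.05], [-0.7, 0.2, 45.2, 0.1674, 0.0081, 0.0119, 0.05]]]
[[[0, 0, 8.6, 0.0211, -0.0258, 0.0033, 0.05], [0, 0, 17.2, 0.0422, -0.0516, 0.0067, 0.05], [0, 0, 25.8, 0.0633, -0.0774, 0.01, 0.05], [0, 0, 34.4, 0.0844, -0.1032, 0.0133, 0.05], [0, 0, 37.2, 0.1143, -0.1408, 0.03, 0.05]]]
[[[0, 0, 2.9, 0.001, -0.048, 0.0167, 0.05], [0, 0, 5.7, 0.002, -0.096, 0.0333, 0.05], [0, 0, 5.7, 0.002, -0.096, 0.0333, 0.05], [0, 0, 5.7, 0.002, -0.096, 0.0333, 0.05], [0, 0, 5.7, 0.002, -0.096, 0.0333, 0.05]]]
```

Emit:
{"method": "move_arm", "body": {
  "plan": [
    [[-0.6,0,9.3,0.034,0.005,0.002,0.05],[-0.6,0,18.7,0.067,0.01,0.003,0.05],[-0.6,0,28,0.101,0.014,0.005,0.05],[-0.6,0,36.6,0.134,0.011,0.008,0.05],[-0.6,0,45.2,0.167,0.008,0.012,0.05]]
  ]
}}

```text
time: 34.7
eef_pos: [0.4618, 0.0674, 0.1639]
tcp_rot: [0.945, 0.327, -0.001, 0.001]
contact_force: [0.6, 0.6, 0.3]
opening: 0.584
```

```bash
python3 g.py "[(.4626,.2,.15,-1.6,.05),(.4626,.3456,.12,-1.651,.05)]"
```

```text
t 34.7 p [0.4618 0.0674 0.1639] phi -0.905 F [0.6 0.6 0.3] open 0.584 q [-0.07 -0.15  2.1  -0.    1.19  0.84]
[[[0.1, 0.1, 9.9, 0.0206, -0.026, 0.0034, 0.05], [0.1, 0.1, 19.9, 0.0413, -0.0519, 0.0068, 0.05], [0.1, 0.1, 29.8, 0.0619, -0.0779, 0.0101, 0.05], [0.1, 0.1, 39.8, 0.0825, -0.1038, 0.0135, 0.05], [0.1, 0.1, 40.8, 0.1125, -0.142, 0.0234, 0.05]]]
[[[0, 0, 1.0, -0.0022, -0.0485, 0.01, 0.05], [0, 0, 1.9, -0.0045, -0.097, 0.02, 0.05], [0, 0, 1.9, -0.0045, -0.097, 0.02, 0.05], [0, 0, 1.9, -0.0045, -0.097, 0.02, 0.05], [0, 0, 1.9, -0.0045, -0.097, 0.02, 0.05]]]
```

Emit:
{"method": "move_arm", "body": {
  "plan": [
    [[0,0,9.9,0.021,-0.026,0.003,0.05],[0,0,19.9,0.041,-0.052,0.007,0.05],[0,0,29.8,0.062,-0.078,0.01,0.05],[0,0,39.8,0.083,-0.104,0.014,0.05],[0,0,40.8,0.113,-0.142,0.023,0.05]]
  ]
}}

```text
time: 35.33
eef_pos: [0.4643, 0.2501, 0.1414]
tcp_rot: [1.0, -0.025, 0.001, 0.001]
contact_force: [0.7, 0.5, 0.3]
opening: 0.586
```

```bash
python3 g.py "[(.4626,.3456,.12,-1.651,.05),(.4626,.3456,.08,-1.651,.05)]"
```

```text
t 35.33 p [0.4643 0.2501 0.1414] phi -1.62 F [0.7 0.5 0.3] open 0.586 q [ 0.3   0.01  1.99 -0.    1.14  1.92]
[[[0.1, -0.1, 0.9, -0.0032, -0.0477, 0.0106, 0.05], [0.1, -0.1, 1.8, -0.0065, -0.0954, 0.0212, 0.05], [0.1, -0.1, 1.8, -0.0066, -0.0954, 0.0612, 0.05], [0.1, -0.1, 1.8, -0.0066, -0.0954, 0.0612, 0.05], [0.1, -0.1, 1.8, -0.0066, -0.0954, 0.0612, 0.05]]]
```

Emit:
{"method": "move_arm", "body": {
  "plan": [
    [[0.1,-0.1,0.9,-0.003,-0.048,0.01,0.05],[0.1,-0.1,1.8,-0.006,-0.095,0.021,0.05],[0.1,-0.1,1.8,-0.006,-0.095,0.05,0.05],[0.1,-0.1,1.8,-0.006,-0.095,0.065,0.05],[0.1,-0.1,1.8,-0.006,-0.095,0.065,0.05]]
  ]
}}

```text
time: 35.95
eef_pos: [0.4625, 0.3444, 0.0748]
tcp_rot: [0.999, -0.041, -0.001, 0.001]
contact_force: [-0.0, 0.8, -0.7]
opening: 0.587
```

```bash
python3 g.py "[(.4626,.3456,.03,-1.651,.05),(.4626,.3456,.008,-1.651,.05)]"; python3 v.py top t23 100 360 120 280
```

```text
t 35.95 p [0.4625 0.3444 0.0748] phi -1.652 F [-0.   0.8 -0.7] open 0.587 q [ 0.46  0.21  1.91 -0.    1.03  2.12]
[[[0.1, 0.2, -0.1, 0.0002, -0.0013, 0.0448, 0.05], [0.1, 0.2, -0.1, 0.0002, -0.0013, 0.0668, 0.05], [0.1, 0.2, -0.1, 0.0002, -0.0013, 0.0668, 0.05], [0.1, 0.2, -0.1, 0.0002, -0.0013, 0.0668, 0.05], [0.1, 0.2, -0.1, 0.0002, -0.0013, 0.0668, 0.05]]]
```

View pics/t23c.png

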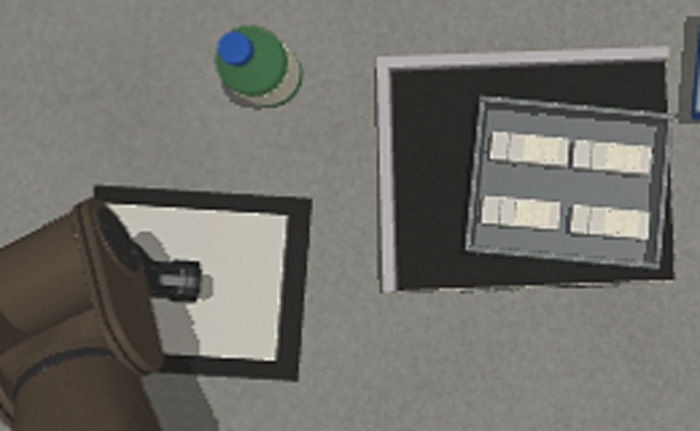

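Emit:
{"method": "move_arm", "body": {
  "plan": [
    [[0.1,0.2,0,0,-0.001,0.03,0.05],[0.1,0.2,0,0,-0.001,0.05,0.05],[0.1,0.2,0,0,-0.001,0.064,0.05],[0.1,0.2,0,0,-0.001,0.067,0.05],[0.1,0.2,0,0,-0.001,0.067,0.05]]
  ]
}}

```text
time: 36.62
eef_pos: [0.4638, 0.3458, 0.0095]
tcp_rot: [0.999, -0.041, 0.002, -0.001]
contact_force: [0.1, -0.5, -0.8]
opening: 0.587
```

Emit:
{"method": "move_arm", "body": {
  "plan": [
    [[0,0,0,0,0,0.001,0],[0,0,0,0,0,0.001,0],[0,0,0,0,0,0.001,0],[0,0,0,0,0,0.001,0],[0,0,0,0,0,0.001,0]]
  ],
  "force": 90
}}

```text
time: 37.25
eef_pos: [0.4646, 0.3462, 0.0097]
tcp_rot: [0.999, -0.041, 0.003, -0.001]
contact_force: [-1.2, -0.4, 4.9]
opening: 0.224
```

```bash
python3 g.py "[(.4626,.345,.04,-1.651,0),(.4626,.345,.09,-1.651,0),(.4626,.345,.14,-1.651,0),(.4626,.345,.18,-1.651,0)]"; python3 - <<'E'
from h import *
im=cv2.imread("pics/t23.png")
cv2.imwrite("pics/t23d.png",cv2.resize(im[145:225,260:360],None,fx=7,fy=7,interpolation=cv2.INTER_CUBIC))
E
```

```text
t 37.25 p [0.4646 0.3462 0.0097] phi -1.653 F [-1.2 -0.4  4.9] open 0.224 q [ 0.47  0.3   1.94 -0.    0.9   2.12]
[[[-0.1, -0.3, -0.1, -0.0018, 0.0013, -0.0303, 0], [-0.1, -0.3, -0.1, -0.0015, 0.0012, -0.0803, 0], [-0.1, -0.3, -0.1, -0.0013, 0.0011, -0.1303, 0], [-0.1, -0.3, -0.1, -0.0011, 0.001, -0.1703, 0], [-0.1, -0.3, -0.1, -0.0011, 0.001, -0.1703, 0]]]
```

View pics/t23d.png

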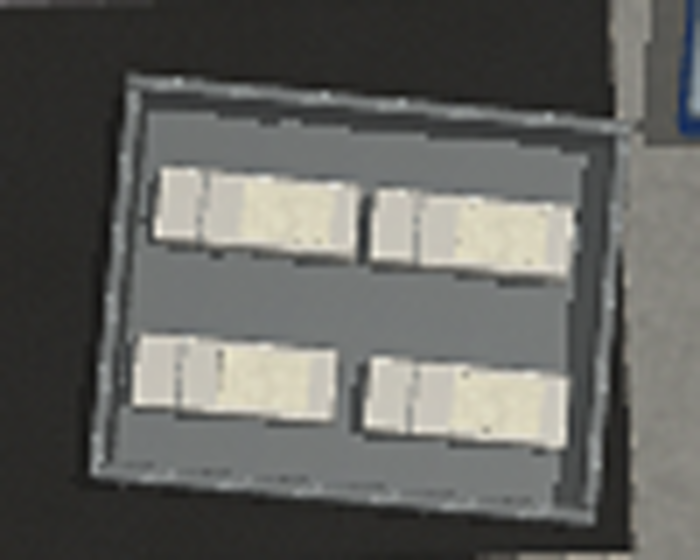

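```bash
python3 - <<'E'
from h import *
def P(c,z): return ray("top",[(c[0]+.5)/7-.5+260,(c[1]+.5)/7-.5+145],z)
C=[P(c,.088) for c in ((128,73),(628,122),(595,523),(90,477))]
print("chamber c",np.mean(C,0), [np.linalg.norm(C[i]-C[i-1]).round(4) for i in range(4)])
v=C[0]-C[1]+C[3]-C[2];print("yaw(y axis)",np.arctan2(-v[0],v[1])); v=C[0]-C[3]+C[1]-C[2];print("yaw x",np.arctan2(v[1],v[0]))
E
```

```text
chamber c [ 0.5580999  -0.06615803  0.088     ] [np.float64(0.1618), np.float64(0.2004), np.float64(0.1606), np.float64(0.2005)]
yaw(y axis) -0.10848632950492476
yaw x -0.10144194784644259
```

Emit:
{"method": "move_arm", "body": {
  "plan": [
    [[0,0,0,-0.001,0.001,-0.015,0],[0,0,0,-0.001,0.001,-0.04,0],[0,0,0,-0.001,0.001,-0.08,0],[0,0,0,-0.001,0.001,-0.13,0],[0,0,0,-0.001,0.001,-0.17,0]]
  ]
}}

```text
time: 37.88
eef_pos: [0.4624, 0.345, 0.1818]
tcp_rot: [0.999, -0.041, 0.003, -0.001]
contact_force: [0.0, 0.1, -1.9]
opening: 0.23
```

```bash
python3 g.py "[(.5598,-.0662,.18,-1.677,0)]"
```

```text
t 37.88 p [0.4624 0.345  0.1818] phi -1.653 F [ 0.   0.1 -1.9] open 0.23 q [ 0.47  0.08  1.84 -0.    1.21  2.12]
[[[-0.2, -0.3, 0.2, 0.0163, 0.0502, 0.0002, 0], [-0.2, -0.3, 0.3, 0.0327, 0.1005, 0.0003, 0], [-0.2, -0.3, 0.5, 0.049, 0.1507, 0.0005, 0], [-0.2, -0.3, 0.7, 0.0653, 0.2009, 0.0007, 0], [-0.2, -0.3, 0.9, 0.0816, 0.2512, 0.0009, 0]]]
[[[0, 0, 0.2, 0.0171, 0.05, 0.0002, 0], [0, 0, 0.4, 0.0342, 0.0999, 0.0005, 0], [0, 0, 0.5, 0.0513, 0.1499, 0.0007, 0], [0, 0, 0.5, 0.0513, 0.1499, 0.0007, 0], [0, 0, 0.5, 0.0513, 0.1499, 0.0007, 0]]]
```

Emit:
{"method": "move_arm", "body": {
  "plan": [
    [[-0.2,-0.3,0.2,0.016,0.05,0,0],[-0.2,-0.3,0.3,0.033,0.1,0,0],[-0.2,-0.3,0.5,0.049,0.151,0,0],[-0.2,-0.3,0.7,0.065,0.201,0.001,0],[-0.2,-0.3,0.9,0.082,0.251,0.001,0]]
  ]
}}

```text
time: 38.5
eef_pos: [0.5231, 0.0866, 0.1804]
tcp_rot: [0.999, -0.049, 0.0, 0.0]
contact_force: [0.1, -0.1, -1.7]
opening: 0.224
```

```bash
python3 g.py "[(.5598,-.0662,.18,-1.677,0),(.5598,-.0662,.15,-1.677,0)]"; python3 v.py top t24 100 360 120 280
```

```text
t 38.5 p [0.5231 0.0866 0.1804] phi -1.668 F [ 0.1 -0.1 -1.7] open 0.224 q [-0.03 -0.02  1.95 -0.    1.21  1.64]
[[[0, 0, 0.2, 0.0171, 0.0495, 0.0002, 0], [0, 0, 0.3, 0.0343, 0.099, 0.0003, 0], [0, 0, 0.5, 0.0514, 0.1485, 0.0005, 0], [0, 0, 0.5, 0.0514, 0.1485, 0.0305, 0], [0, 0, 0.5, 0.0514, 0.1485, 0.0305, 0]]]
```

View pics/t24c.png

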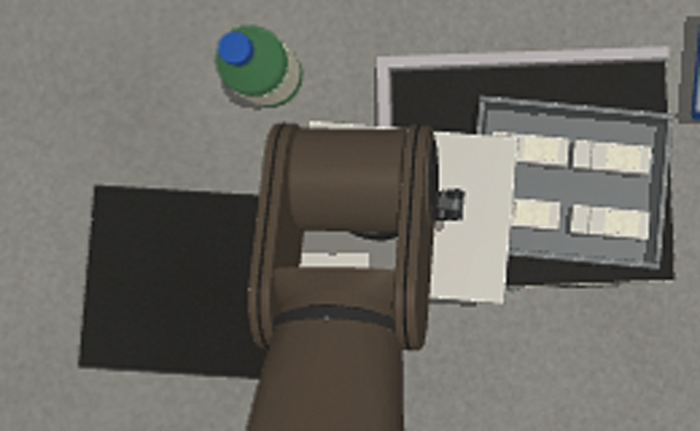

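Emit:
{"method": "move_arm", "body": {
  "plan": [
    [[0,0,0.2,0.017,0.05,0,0],[0,0,0.3,0.034,0.099,0,0],[0,0,0.5,0.051,0.148,0,0],[0,0,0.5,0.051,0.148,0.03,0],[0,0,0.5,0.051,0.148,0.05,0]]
  ]
}}

```text
time: 39.17
eef_pos: [0.5596, -0.072, 0.1299]
tcp_rot: [0.998, -0.056, -0.0, 0.003]
contact_force: [0.5, 0.1, -2.1]
opening: 0.22
```

```bash
python3 g.py "[(.5598,-.0662,.12,-1.677,0),(.5598,-.0662,.11,-1.677,0)]"; python3 v.py scene s25 270 430 160 280
```

```text
t 39.17 p [ 0.5596 -0.072   0.1299] phi -1.682 F [ 0.5  0.1 -2.1] open 0.22 q [-0.31  0.11  1.91 -0.01  1.12  1.38]
[[[0.3, 0, -0.3, -0.0005, -0.0058, 0.0099, 0], [0.3, 0, -0.3, -0.0005, -0.0059, 0.0199, 0], [0.3, 0, -0.3, -0.0005, -0.0059, 0.0199, 0], [0.3, 0, -0.3, -0.0005, -0.0059, 0.0199, 0], [0.3, 0, -0.3, -0.0005, -0.0059, 0.0199, 0]]]
```

View pics/s25c.png

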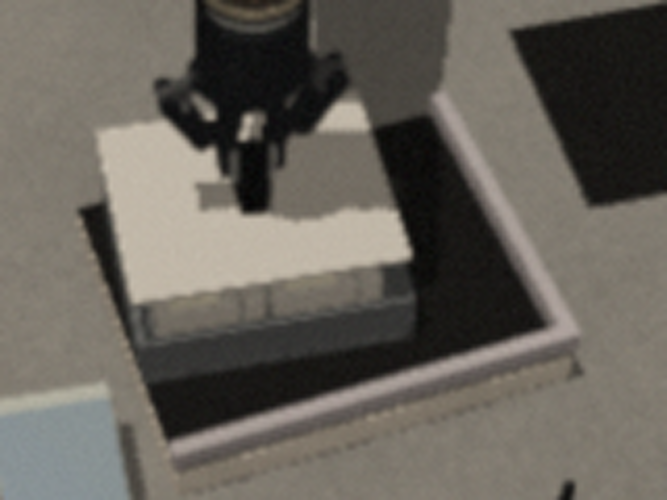

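Emit:
{"method": "move_arm", "body": {
  "plan": [
    [[0.2,0,-0.3,0,-0.006,0.005,0],[0.2,0,-0.3,0,-0.006,0.015,0],[0.2,0,-0.3,0,-0.006,0.02,0],[0.2,0,-0.3,0,-0.006,0.025,0],[0.2,0,-0.3,0,-0.006,0.028,0]]
  ]
}}

```text
time: 39.85
eef_pos: [0.5584, -0.0651, 0.0987]
tcp_rot: [0.999, -0.052, -0.002, 0.0]
contact_force: [0.8, 0.6, -1.2]
opening: 0.22
```

```bash
python3 g.py "[(.5598,-.0662,.095,-1.677,0),(.5598,-.0662,.089,-1.677,0),(.5598,-.0662,.085,-1.677,0)]"
```

```text
t 39.85 p [ 0.5584 -0.0651  0.0987] phi -1.676 F [ 0.8  0.6 -1.2] open 0.22 q [-0.3   0.15  1.93 -0.    1.07  1.38]
[[[0, 0.3, 0.1, 0.0015, 0.0009, 0.0036, 0], [0, 0.3, 0.1, 0.0015, 0.0009, 0.0096, 0], [0, 0.3, 0.1, 0.0016, 0.0009, 0.0136, 0], [0, 0.3, 0.1, 0.0016, 0.0009, 0.0136, 0], [0, 0.3, 0.1, 0.0016, 0.0009, 0.0136, 0]]]
```

Emit:
{"method": "move_arm", "body": {
  "plan": [
    [[0,0.2,0,0.001,0.001,0.003,0],[0,0.2,0,0.001,0.001,0.007,0],[0,0.2,0,0.001,0.001,0.011,0],[0,0.2,0,0.001,0.001,0.013,0],[0,0.2,0,0.001,0.001,0.014,0]]
  ]
}}

```text
time: 40.48
eef_pos: [0.5592, -0.0662, 0.0844]
tcp_rot: [0.999, -0.052, -0.001, 0.0]
contact_force: [0.7, 0.2, -1.7]
opening: 0.225
```

```bash
python3 g.py "[('h',0,5)]"; python3 v.py scene s26 270 430 160 280
```

```text
t 40.48 p [ 0.5592 -0.0662  0.0844] phi -1.676 F [ 0.7  0.2 -1.7] open 0.225 q [-0.3   0.16  1.94 -0.    1.04  1.38]
[[[0, 0.1, 0, 0, 0, 0, 0], [0, 0.1, 0, 0, 0, 0, 0], [0, 0.1, 0, 0, 0, 0, 0], [0, 0.1, 0, 0, 0, 0, 0], [0, 0.1, 0, 0, 0, 0, 0]]]
```

View pics/s26c.png

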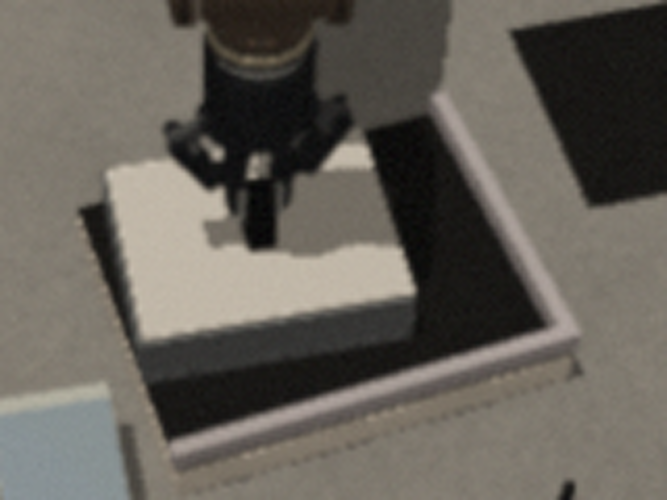

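Emit:
{"method": "move_arm", "body": {
  "plan": [
    [[0,0.1,0,0,0,0.001,0],[0,0.1,0,0,0,0.002,0],[0,0.1,0,0,0,0.003,0],[0,0.1,0,0,0,0.003,0],[0,0.1,0,0,0,0.003,0]]
  ]
}}

```text
time: 41.15
eef_pos: [0.5594, -0.0663, 0.0837]
tcp_rot: [0.999, -0.052, 0.0, 0.0]
contact_force: [-4.4, -0.3, 8.4]
opening: 0.224
```

```bash
python3 g.py "[('h',0,5)]"
```

```text
t 41.15 p [ 0.5594 -0.0663  0.0837] phi -1.676 F [-4.4 -0.3  8.4] open 0.224 q [-0.3   0.16  1.94 -0.    1.03  1.38]
[[[0, 0, 0, 0, 0, 0, 0], [0, 0, 0, 0, 0, 0, 0], [0, 0, 0, 0, 0, 0, 0], [0, 0, 0, 0, 0, 0, 0], [0, 0, 0, 0, 0, 0, 0]]]
```

```bash
python3 g.py "[(.565,-.045,.0845,-1.64,0),(.575,-.03,.0845,-1.61,0),(.58,-.015,.0845,-1.58,0),(.587,-.003,.0845,-1.555,0),(.59,.008,.0845,-1.549,0)]"
```

```text
t 41.15 p [ 0.5594 -0.0663  0.0837] phi -1.676 F [-4.4 -0.3  8.4] open 0.224 q [-0.3   0.16  1.94 -0.    1.03  1.38]
[[[0, 0, -2.0, 0.0033, -0.0217, -0.0009, 0], [0, 0, -3.8, 0.0117, -0.0377, -0.0009, 0], [0, 0, -5.5, 0.0151, -0.0531, -0.0009, 0], [0, 0, -6.9, 0.0208, -0.0658, -0.0009, 0], [0, 0, -7.3, 0.0227, -0.0771, -0.0009, 0]]]
```

Emit:
{"method": "move_arm", "body": {
  "plan": [
    [[0,0,-2,0.003,-0.018,-0.001,0],[0,0,-3.8,0.01,-0.035,-0.001,0],[0,0,-5.5,0.015,-0.052,-0.001,0],[0,0,-6.9,0.021,-0.066,-0.001,0],[0,0,-7.3,0.023,-0.077,-0.001,0]]
  ]
}}

```text
time: 41.78
eef_pos: [0.5908, 0.0089, 0.0844]
tcp_rot: [1.0, 0.012, 0.0, 0.001]
contact_force: [-0.7, -2.7, -0.1]
opening: 0.22
```

```bash
python3 g.py "[(.597,.012,.0845,-1.549,0)]"; python3 v.py scene s27 270 430 160 280
```

```text
t 41.77 p [0.5908 0.0089 0.0844] phi -1.547 F [-0.7 -2.7 -0.1] open 0.22 q [-0.16  0.22  1.87 -0.    1.05  1.39]
[[[0.1, 0, 0.1, 0.0062, -0.003, -0.0001, 0], [0.1, 0, 0.1, 0.0062, -0.003, -0.0001, 0], [0.1, 0, 0.1, 0.0062, -0.003, -0.0001, 0], [0.1, 0, 0.1, 0.0062, -0.003, -0.0001, 0], [0.1, 0, 0.1, 0.0062, -0.003, -0.0001, 0]]]
```

View pics/s27c.png

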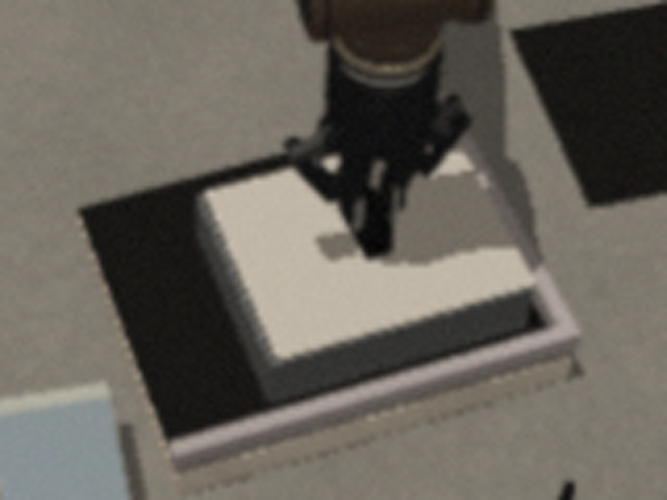

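Emit:
{"method": "move_arm", "body": {
  "plan": [
    [[0,0,0,0.002,-0.003,0,0],[0,0,0,0.005,-0.006,0,0],[0,0,0,0.008,-0.009,0,0],[0,0,0,0.011,-0.012,0,0],[0,0,0,0.013,-0.014,0,0]]
  ]
}}

```text
time: 42.45
eef_pos: [0.6029, 0.024, 0.0843]
tcp_rot: [1.0, 0.012, -0.001, 0.0]
contact_force: [-6.6, -8.0, 2.3]
opening: 0.226
```

```bash
python3 g.py "[('h',0,5)]"; python3 v.py scene s28 270 430 160 280
```

```text
t 42.45 p [0.6029 0.024  0.0843] phi -1.546 F [-6.6 -8.   2.3] open 0.226 q [-0.13  0.25  1.84 -0.    1.05  1.42]
[[[0, 0.1, 0, 0, 0, 0, 0], [0, 0.1, 0, 0, 0, 0, 0], [0, 0.1, 0, 0, 0, 0, 0], [0, 0.1, 0, 0, 0, 0, 0], [0, 0.1, 0, 0, 0, 0, 0]]]
```

View pics/s28c.png

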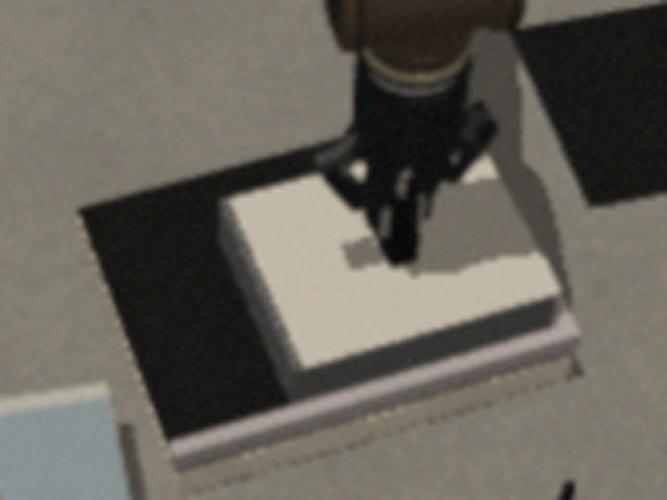

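Emit:
{"method": "move_arm", "body": {
  "plan": [
    [[0,0,0,0.002,-0.001,0,0],[0,0,0,0.004,-0.002,0,0],[0,0,0,0.006,-0.003,0,0],[0,0,0,0.007,-0.004,0,0],[0,0,0,0.007,-0.004,0,0]]
  ]
}}

```text
time: 43.12
eef_pos: [0.6067, 0.0236, 0.085]
tcp_rot: [1.0, 0.014, -0.006, 0.005]
contact_force: [-12.2, -15.1, 7.2]
opening: 0.227
```

```bash
python3 g.py "[('h',0,5)]"; python3 v.py scene s29 270 430 160 280
```

```text
t 43.12 p [0.6067 0.0236 0.085 ] phi -1.543 F [-12.2 -15.1   7.2] open 0.227 q [-0.12  0.26  1.83 -0.01  1.07  1.43]
[[[0.5, 0.7, 0, 0, 0, 0, 0], [0.5, 0.7, 0, 0, 0, 0, 0], [0.5, 0.7, 0, 0, 0, 0, 0], [0.5, 0.7, 0, 0, 0, 0, 0], [0.5, 0.7, 0, 0, 0, 0, 0]]]
```

View pics/s29c.png

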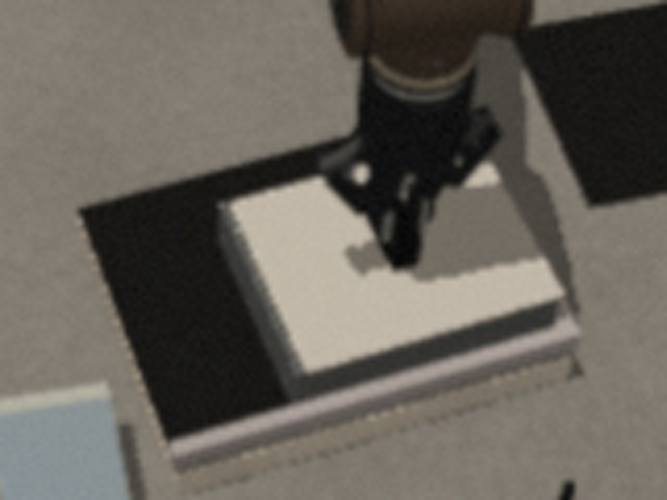

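Emit:
{"method": "move_arm", "body": {
  "plan": [
    [[0.5,0.7,0,0.002,0.002,0,0],[0.5,0.7,0,0.004,0.002,0,0],[0.5,0.7,0,0.006,0.002,0,0],[0.5,0.7,0,0.007,0.002,0,0],[0.5,0.7,0,0.007,0.002,0,0]]
  ]
}}

```text
time: 43.8
eef_pos: [0.6124, 0.0224, 0.0846]
tcp_rot: [1.0, 0.013, -0.002, -0.0]
contact_force: [-6.6, -1.4, 1.6]
opening: 0.225
```

```bash
python3 g.py "[('h',0,5)]"
```

```text
t 43.8 p [0.6124 0.0224 0.0846] phi -1.544 F [-6.6 -1.4  1.6] open 0.225 q [-0.13  0.27  1.82 -0.    1.06  1.42]
[[[0, 0.3, 0, 0, 0, 0, 0], [0, 0.3, 0, 0, 0, 0, 0], [0, 0.3, 0, 0, 0, 0, 0], [0, 0.3, 0, 0, 0, 0, 0], [0, 0.3, 0, 0, 0, 0, 0]]]
```

Emit:
{"method": "move_arm", "body": {
  "plan": [
    [[0,0.2,0,0.001,0,0,0],[0,0.2,0,0.003,0,0,0],[0,0.2,0,0.004,0,0,0],[0,0.2,0,0.005,0,0,0],[0,0.2,0,0.005,0,0,0]]
  ]
}}

```text
time: 44.42
eef_pos: [0.6123, 0.0225, 0.0846]
tcp_rot: [1.0, 0.014, -0.008, 0.0]
contact_force: [-17.2, -3.2, 9.6]
opening: 0.226
```

```bash
python3 g.py "[('h',0,5)]"; python3 v.py scene s30 290 430 170 275
```

```text
t 44.42 p [0.6123 0.0225 0.0846] phi -1.543 F [-17.2  -3.2   9.6] open 0.226 q [-0.13  0.27  1.81 -0.    1.07  1.42]
[[[0, 0.9, 0, 0, 0, 0, 0], [0, 0.9, 0, 0, 0, 0, 0], [0, 0.9, 0, 0, 0, 0, 0], [0, 0.9, 0, 0, 0, 0, 0], [0, 0.9, 0, 0, 0, 0, 0]]]
```

View pics/s30c.png

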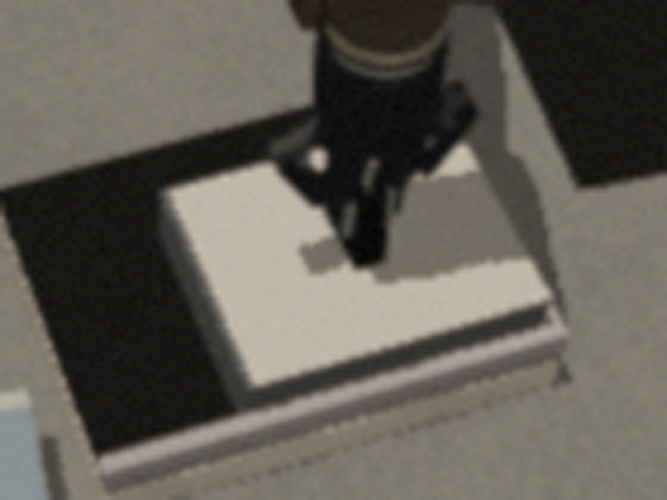

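Emit:
{"method": "move_arm", "body": {
  "plan": [
    [[0,0.8,0,-0.002,0.001,0,0],[0,0.8,0,-0.003,0.001,0,0],[0,0.8,0,-0.003,0.001,0,0.04],[0,0.8,0,-0.003,0.001,0,0.05],[0,0.8,0,-0.003,0.001,0,0.05]]
  ]
}}

```text
time: 45.1
eef_pos: [0.61, 0.0214, 0.085]
tcp_rot: [1.0, 0.014, -0.0, 0.0]
contact_force: [-0.2, 0.4, -0.2]
opening: 0.587
```

Emit:
{"method": "move_arm", "body": {
  "plan": [
    [[0,0,0,0,0,-0.02,0.05],[0,0,0,0,0,-0.06,0.05],[0,0,0,0,0,-0.1,0.05],[0,0,0,-0.06,0.03,-0.12,0.05],[0,0,0,-0.1,0.08,-0.12,0.05]]
  ]
}}

```text
time: 45.72
eef_pos: [0.518, -0.0552, 0.209]
tcp_rot: [1.0, 0.015, 0.003, 0.001]
contact_force: [0.5, -0.9, 0.2]
opening: 0.588
```

```bash
python3 g.py "[(.45,-.2,.2,-1.5,.05),(.45,-.25,.2,-1.5,.05)]"
```

```text
t 45.73 p [ 0.518  -0.0552  0.209 ] phi -1.54 F [ 0.5 -0.9  0.2] open 0.588 q [-0.3  -0.07  1.94 -0.    1.26  1.24]
[[[0.2, -0.3, -0.8, -0.0241, 0.0475, 0.003, 0.05], [0.2, -0.3, -1.5, -0.0483, 0.0951, 0.006, 0.05], [0.2, -0.3, -2.3, -0.0724, 0.1426, 0.009, 0.05], [0.2, -0.3, -2.3, -0.074, 0.1926, 0.0091, 0.05], [0.2, -0.3, -2.3, -0.074, 0.1926, 0.0091, 0.05]]]
```

Emit:
{"method": "move_arm", "body": {
  "plan": [
    [[0,0,-0.8,-0.024,0.048,0.003,0.05],[0,0,-1.5,-0.048,0.095,0.006,0.05],[0,0,-2.3,-0.072,0.143,0.009,0.05],[0,0,-2.3,-0.074,0.193,0.009,0.05],[0,0,-2.3,-0.074,0.193,0.009,0.05]]
  ]
}}

```text
time: 46.35
eef_pos: [0.4499, -0.2536, 0.2021]
tcp_rot: [0.999, 0.033, 0.004, 0.003]
contact_force: [0.6, -0.9, -0.2]
opening: 0.585
```

```bash
python3 v.py top t31 230 360 125 235; python3 v.py scene s31 290 430 165 275
```

```text
(no output)
```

View pics/t31c.png

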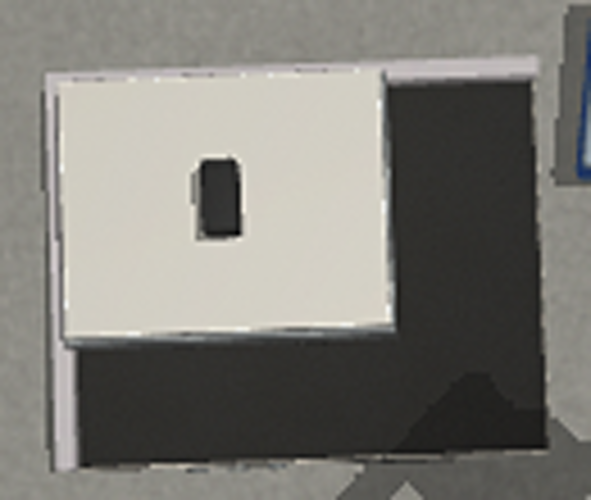

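View pics/s31c.png

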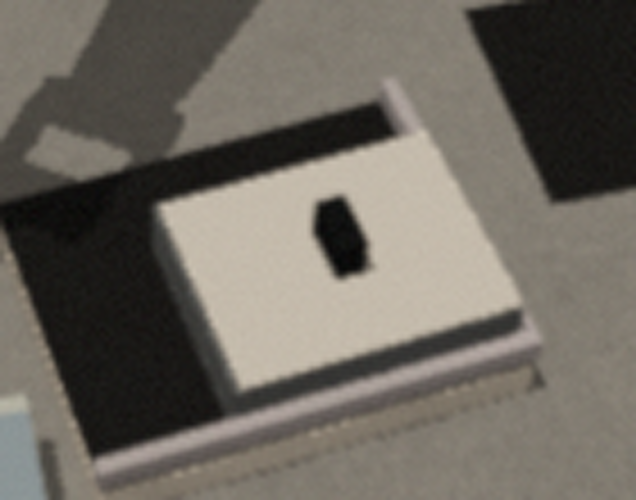

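```bash
python3 - <<'E'
from h import *
im=cv2.imread("pics/t31.png")[:,:,::-1].copy()
for m,c,s in whiteblobs("top",im,2500,8000,185):
    if 240<c[0]<330 and 130<c[1]<220:
        m=cv2.morphologyEx(m.astype(np.uint8),cv2.MORPH_OPEN,np.ones((7,7)))>0
        f,l=cv2.connectedComponents((~m).astype(np.uint8)); m2=m|(l!=l[0,0])
        print("lid",m2.sum(),fitblob(m2,"top",[.158,.198,.001],.093))
cv2.imwrite("pics/t31d.png",cv2.resize(im[135:205,235:325,::-1],None,fx=8,fy=8,interpolation=cv2.INTER_CUBIC))
# predicted overlay
F=8
d=cv2.imread("pics/t31d.png")
def dr(P,col):
    uv=((proj("top",P)-[235,135]+.5)*F-.5).astype(int)
    cv2.polylines(d,[uv],True,col,1)
for x,y,a,col in ((.6058,.0206,.022,(0,0,255)),):
    c=corners([x,y,a],[.162,.202,.0],.088)[[0,2,6,4]];dr(c,col)
cv2.imwrite("pics/t31e.png",d)
E
```

```text
lid 4044 (array([0.61032814, 0.02293648, 0.02794181]), np.float64(0.027494436129927635))
```

View pics/t31e.png

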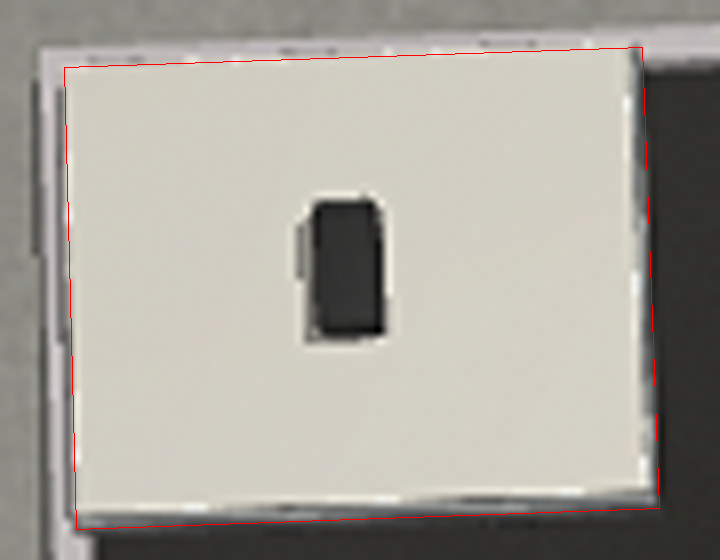

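```bash
python3 - <<'E'
from h import *
im=save("scene","s32")[:,:,::-1]; save("top","t32")
a=cv2.imread("pics/t31.png").astype(int);b=cv2.imread("pics/t32.png").astype(int)
print("top diff",np.abs(a-b)[120:240,230:365].max(2).mean())
d=cv2.resize(im[165:265,300:420],None,fx=5,fy=5,interpolation=cv2.INTER_CUBIC)
for P,col in ((corners([.6103,.0229,.028],[.158,.198,0],.093)[[0,2,6,4]],(0,0,255)),(corners([.6058,.0206,.022],[.162,.202,0],.088)[[0,2,6,4]],(0,255,0)),(corners([.6103,.0229,.028],[.044,.022,0],.127)[[0,2,6,4]],(255,0,0))):
    cv2.polylines(d,[((proj("scene",P)-[300,165]+.5)*5-.5).astype(int)],True,col,1)
cv2.imwrite("pics/s32d.png",d)
s=get_state();print(s["time"],s["contact_force"])
E
```

```text
top diff 1.2607407407407407
46.55 [-0.49560733  0.37682094 -0.36533149]
```

View pics/s32d.png

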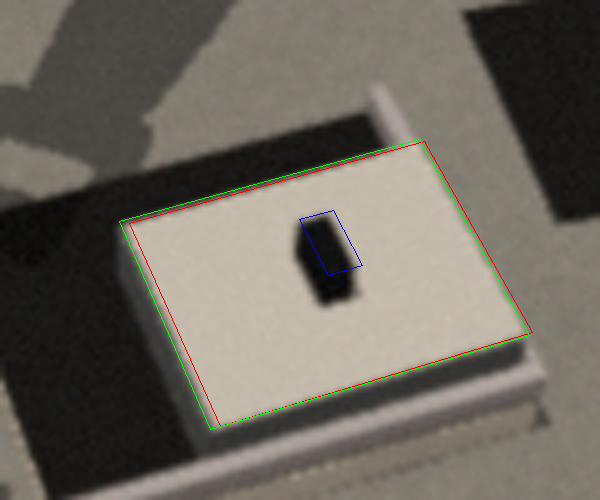

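View pics/t32.png

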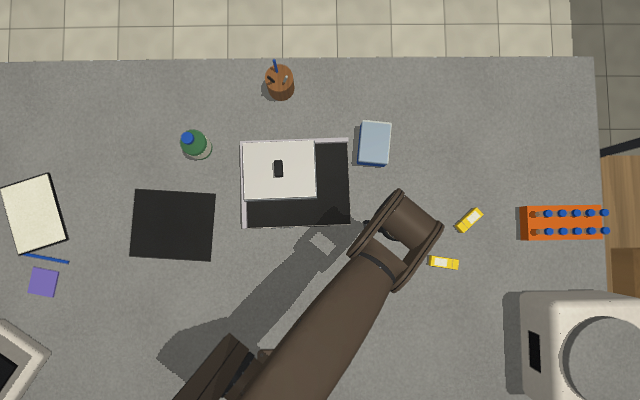

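```bash
python3 -c "
from plant import *
print(ticket.sign_off())"
```

```text
the job is handed in; nothing more can be done
None
```

The job is handed in at about 46.5 s of the 210 s limit, with the full sequence carried out; no verdict is reported.

**What I did**
- I took the lid off and set it on the mat, right side up and released.
- I laid all four white mailers on the box floor in a 2 × 2 layout, unstacked. The three yellow look-alikes, the bottle and the tip box were not touched.
- I put the lid back on and dragged the closed box home by the knob.

**Last checks**
- **Left stop:** the arm stopped moving at about 15 N against it, then eased off about 1 mm while I pressed the far stop.
- **Far stop:** the arm stopped moving at about 17 N.
- **Box position:** in the top view its visible edges (near and right) match the predicted home outline to about 1 mm. The camera calibration itself is only good to about 2 mm.
- **Squareness:** the lid sits at about 0.028 rad. The two rails read 0.016 and 0.029 rad, so it looks square within the limit, but I did not measure the box's own angle directly.
- **Lid:** it met the box at exactly the predicted seated height. It lies about 4–5 mm off-centre toward the stops, inside the 10 mm allowance.
- **Arm:** it is parked clear of everything.

**What failed or disagreed**
- My first grasp of the knob closed on nothing. The fingertips sit about 12–20 mm higher than the reported tool position, so I corrected all later grasp heights for that.
- Setting down the last mailer pressed on the box floor with about 19 N. The pictures afterwards showed it lying flat.
- I saw no sign of an object being knocked aside or of the grip slackening.

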